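# Load the bearing drawer and wind it shut with the loose crank

### The arm

A 6-joint arm with a two-finger parallel gripper is mounted at the origin on the work surface; the furniture and walls round the work are solid. World frame = base frame: x ahead of the robot, y to its left, z up, the work surface at z = 0. Lengths are in mm, angles in rad, forces in N, time in s.
With the tool pointing down it reaches from about 350 to 975 mm from the base axis. Payload 7.1 kg.
Tool frame: the origin (TCP) lies between the finger pads; the fingertips stand 14 mm ahead of it and the grasp point (between the pads) lies 5 mm behind it; z points along the fingers, y is the direction in which the jaws open and shut (so a half turn about z gives the same grasp; the last joint's range is limited). The gripper opens to 88 mm and grips with 3 to 60 N. Pads are 20 mm wide; open, the fingers measure 115 mm over their backs; the gripper's body (75 mm by 178 mm) begins 61 mm behind the grasp point.
Start: joints at [1.167, 0.423, 1.63, -0, 1.089, -0.019], TCP at [234.576, 579.292, 236.675] pointing down, gripper open.
Joint ranges: [-3, 3], [-0.9, 2.11], [0.09, 2.58], [-1.31, 4.45], [0.11, 2.69], [-2.54, 2.54]. Speed limits (rad/s): [2.39, 2.39, 3.01, 3.14, 3.14, 3.14].

### API

Orientations are given as a rotation vector (axis times angle).
In Python, from workcell import get_obs, get_image, calibration, close_job, regions_of, place_of gives the robot as it stands.
- The arm moves only by the tool move_arm, never from a script. Its argument "deltas" is a list of rows, each a list of 5 numbers: the closure in counts, from 0 (fully open) to 255 (shut), then the shift along the tool's x, y, z in m, then the turn about the tool's z in rad. In form: [[grip, x, y, z, roll], ...]. A call has 1 to 5 rows; each row is the pose to reach, as a shift and turn from the pose commanded when the call began, along the tool's axes at that moment; what a row does not reach only later rows make up. A row lasts 1/12 s, in which the tool goes at most 41.7 mm and 7.16 degrees, less where a joint would pass 70% of its speed; a pose out of reach is approached as far as the arm can. A call with a gripper value outside its range is refused whole. The fingers move at their own pace and stop on an object; the grip force is fixed at half the most. Time passes only in rows, so rows that repeat a pose let the fingers close. It gives the time, the measured TCP pose, the force and the opening at its end, in the units of the state.
- get_obs(): the state, without advancing time (a new reading comes with each control period).
- get_image(name): name is "side" or "top"; returns the picture (420x560x3 uint8, blue, green, red); there is no depth.
- calibration(name): a dict with "intrinsics" (3x3 intrinsics, pixels), "distortion" ([k1, k2, p1, p2, k3] as OpenCV has them; the pictures are not rectified), "world_to_cam" (4x4, takes a point from world to camera coordinates). Camera axes: x right, y down, z forward; pixel columns grow to the right and rows downward; lengths in mm; the calibration is good to about 2 mm. A picture is of the moment at which its call begins. calibration takes no time and is no camera call.
- close_job(): hands the job in, once; it reports no verdict.
Trained networks look in the newest picture that a camera, given by its name, has taken for a name from the list of things; names that differ only in an ending like _2 or _b are one class to them, and where a whole thing is asked for, a point or a joint stands for the part that bears it (a point fixed in the world has none). Each returns a list of dicts, best first, with "conf" (0 to 1); they miss things now and then, are a little off and sometimes report something else, mostly with a low value. They report only what shows in the picture. A call takes as long as a camera call. They do not tell look-alikes from the thing itself.
- regions_of(camera, name): "region" (420x560 bool, what is visible of it).
- place_of(camera, name): "location" ([x, y, z] in mm, in world coordinates, good to about 4 mm: a listed point, or the origin of a listed thing).
The state is a dict: "t": time; "qpos": joint angles; "qvel": joint speeds; "joint_torque": joint torques, N m; "ee_pos": TCP position; "orientation": TCP orientation; "ft_force": force on the tool from outside, world axes, zero at the start; "moment": the same for the moment, N m; "width": finger opening in mm.
Only numpy, scipy, OpenCV 4.12 (cv2) and the standard library are available. Lean on these libraries where they do the work, as an engineer would, in place of code of your own. Each camera call takes 0.05 s, during which the arm holds its last target.

### The job

Lay the small ball bearing flat in the open drawer of the green cabinet. Then fit the loose crank fully down onto the square shaft end on top of the cabinet and wind it clockwise until the drawer is fully home. Leave the crank seated on the shaft and leave the other things on the bench alone.

Things in the scene. Friction and masses are not known exactly. Their poses are not given: they have to be found in the camera images.
- bearing: small steel ball bearing lying flat on the bench, 42 mm outside diameter, 12 mm thick; origin at the centre of its underside. A brown bench vice stands to the left of it (x 0.4 to 0.6, y above 0.03 m): cross it with the fingertips at least 0.3 m above the bench
- crank: loose dark crank, 0.35 kg, handle up. Origin: centre of the hub's underside, z up. Hub: block 34 x 34 x 28 mm high, faces along x and y, with a 17.6 mm square hole right through. A flat arm, 22 mm wide, 8 mm thick (z 0 to 8 mm), runs along +x to x = 82 mm; the black handle stands on it at x = 60 mm; a counterweight, 22 mm wide, 14 mm high, reaches to x = -39 mm
- crank_grip (a point): middle of the crank's handle, 60 mm along +x of the crank and 40 mm above its underside. The handle is an upright black cylinder, 22 mm diameter, from 12 to 60 mm above the crank's underside; it spins freely on its pin, so the hand need not turn while it carries the handle round
- cabinet: green sheet-metal cabinet fixed on the bench, 150 mm deep (x from -45 to +105 mm), 130 mm wide (y), flat top 78 mm above the bench; its drawer faces the robot (-x). Origin on the bench, under the shaft axis; z up. A white arrow on the top shows the winding direction that shuts the drawer, clockwise from above
- shaft_seat (a point): point on the axis of the upright drive shaft, on its round 30 mm collar on the cabinet, 84 mm above the bench: the crank's origin rests here when fully seated. Above it the shaft is 16 mm square for 18 mm, then ends in a round pilot (see shaft_tip). Turning the shaft takes about 0.12 Nm
- drawer (a joint): opening of the drawer in m, 0 = fully home against a firm stop, 0.058 to 0.066 at the start. It is geared to the shaft: 20 mm for each full turn, clockwise from above shuts it; it cannot be pushed by hand and stays where it is left
- drawer_mid (a point): point on the drawer's inner floor, 30 mm behind the inner face of its front panel and midway between its sides; moves with the drawer; axes as the cabinet's. Floor 14 mm above the bench, inside width 106 mm, side walls up to 48 mm and front panel (6 mm thick) up to 69 mm above the bench. At the start the open gap between front panel and cabinet is 58 to 66 mm long
- oil_can: grey can with a black cap, 58 mm diameter, 103 mm high, loose bystander; origin at the centre of its underside
- tape_measure: yellow and black tape measure, 36 x 80 x 60 mm, loose bystander; origin at the centre of its underside
- shaft_tip (a point): top of the shaft's round pilot (15 mm diameter, 6 mm high), 24 mm above shaft_seat. The pilot enters the crank's hole at any angle; the crank then rests on the square's shoulder, 18 mm too high, until turned to match the square (within some 6 degrees, every 90), when it drops by its own weight. The square's angle varies and is not reported
Things that resemble listed ones, but are neither listed nor needed, are in the scene too. What is shaped like the bearing but purple is not meant.

How it is judged (in metres and radians):
On the way, in this order (a step that is already met when the one before it is completed fails the run):
1. the bearing lies in the open drawer, released (z of bearing in the frame of drawer_mid between -0.005 and 0.006 m and horizontal distance between bearing and drawer_mid below 0.04 m and angle between bearing's own z axis and vertical below 0.15 rad and contact force between the fingers and bearing below 0.1 N and value of joint drawer above 0.045 m), for 0.2 s.
2. the crank sits fully down on the square shaft while the drawer is still open (horizontal distance between crank and shaft_seat below 0.004 m and z of crank in the frame of shaft_seat between -0.004 and 0.004 m and value of joint drawer above 0.04 m), for 0.2 s.
3. the drawer is half wound in with the crank on the shaft (value of joint drawer below 0.03 m and horizontal distance between crank and shaft_seat below 0.006 m and z of crank in the frame of shaft_seat below 0.012 m).
At the end, for the whole second after the job is handed in: The drawer is home to within 3 mm, the bearing lies flat on its floor within 50 mm of its middle point, and the crank sits at rest on the square shaft, within 5 mm of fully down, 4 mm of the axis, tilted less than 0.12 rad (value of joint drawer below 0.003 m and z of bearing in the frame of drawer_mid between -0.005 and 0.006 m and horizontal distance between bearing and drawer_mid below 0.05 m and angle between bearing's own z axis and vertical below 0.15 rad and horizontal distance between crank and shaft_seat below 0.004 m and z of crank in the frame of shaft_seat below 0.005 m and angle between crank's own z axis and vertical below 0.12 rad and linear speed of crank below 0.02 m/s); the robot touches nothing.
It fails at once if a bystander (oil can or tape measure) is moved by more than 30 mm (distance of any of oil_can, tape_measure from where it was at the start of the episode above 0.03 m).
It fails at once if the bearing or the crank falls off the bench (height (world z) of any of bearing, crank below -0.05 m).
It also fails if it takes over 72 s, if anything falls off the work surface, if the arm or the gripper's body presses on something with over 40 N, if the wrist force passes 120 N, or if a joint passes its speed limit or range.

## Working session

There is one attempt and no reset: what is moved stays moved. The work goes in short steps, Python scripts to look and compute and a tool call to move; the robot and the scene stay as the last step left them, time stands still between calls to the robot, and variables do not carry over. Pictures are saved under pics/ and viewed, and the job is handed in when it is done.

Besides the shell and the picture viewer there is one more tool, called after "Call:" by a JSON object that holds its "name" and its "arguments". move_arm: Moves the arm, as the interface text tells. Its arguments: {"type":"object","properties":{"deltas":{"type":"array","items":{"type":"array","items":{"type":"number"}}}},"required":["deltas"]}

```bash
mkdir -p pics; ls; cat > h.py <<'E'
import numpy as np, cv2
from workcell import *
E
python3 - <<'E'
from h import *
o=get_obs(); print(o)
for n in("side","top"):
    im=get_image(n); cv2.imwrite(f"pics/{n}0.png",im)
    c=calibration(n); print(n,c)
    for k in("bearing","crank","crank_grip","cabinet","shaft_seat","shaft_tip","drawer_mid","oil_can","tape_measure"):
        try: print(k,[(np.round(r["location"]).tolist(),round(r["conf"],2)) for r in place_of(n,k)])
        except Exception as e: print(k,e)
print(get_obs()["t"])
E
```

```text
pics
{'t': 0.0, 'qpos': array([ 1.16699342e+00,  4.23833446e-01,  1.63070287e+00, -2.79808457e-05,
        1.08856402e+00, -1.90365098e-02]), 'qvel': array([ 0.00125424, -0.00018624, -0.00036688, -0.00125966, -0.00100946,
        0.00188494]), 'joint_torque': array([-9.10376389e-05, -5.44622111e+01, -2.73660475e+01,  6.45661284e-02,
        2.26156774e-02, -1.01964222e-04]), 'ee_pos': array([234.38315595, 578.81048123, 235.90122972]), 'orientation': array([-6.00592276e-01, -3.08335083e+00,  2.32347555e-03]), 'ft_force': array([-0.03113694,  0.35162266,  0.6201859 ]), 'moment': array([-0.04915322, -0.02309317, -0.02542838]), 'width': 87.94480349471162}
side {'intrinsics': array([[442.03715388,   0.        , 282.79238435],
       [  0.        , 442.03715388, 214.10058692],
       [  0.        ,   0.        ,   1.        ]]), 'distortion': array([-0.10573947,  0.        ,  0.        ,  0.        ,  0.        ]), 'world_to_cam': array([[-4.13408455e-01,  9.10517910e-01,  7.11229445e-03,
         2.85159278e+02],
       [ 7.95802485e-01,  3.65097211e-01, -4.83117410e-01,
        -3.088465
[... 1000 characters left out ...]
2],
       [-9.94123616e-01, -1.62470917e-02, -1.07024613e-01,
         4.83929433e+02],
       [ 1.07270305e-01, -1.50873995e-02, -9.94115412e-01,
         1.30830912e+03],
       [ 0.00000000e+00,  0.00000000e+00,  0.00000000e+00,
         1.00000000e+00]])}
bearing [([432.0, -134.0, -6.0], 0.54)]
crank [([484.0, -332.0, -4.0], 0.96), ([608.0, -161.0, 81.0], 0.34), ([538.0, -340.0, 38.0], 0.19)]
crank_grip [([540.0, -343.0, 39.0], 0.92)]
cabinet [([605.0, -166.0, -2.0], 0.81)]
shaft_seat [([607.0, -162.0, 84.0], 0.71)]
shaft_tip [([607.0, -160.0, 105.0], 0.57)]
drawer_mid [([523.0, -163.0, 14.0], 0.63)]
oil_can [([608.0, -384.0, -4.0], 0.98)]
tape_measure [([322.0, 187.0, -0.0], 0.79)]
1.0
```

View pics/side0.png

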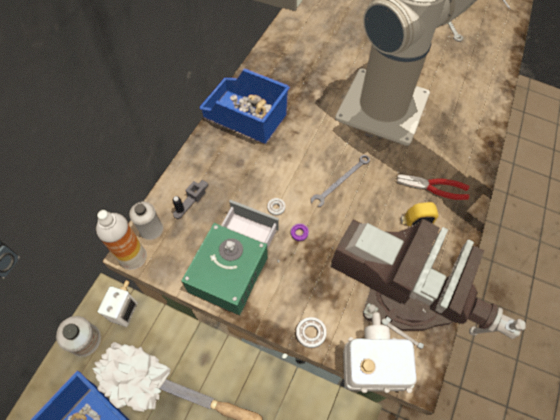

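View pics/top0.png

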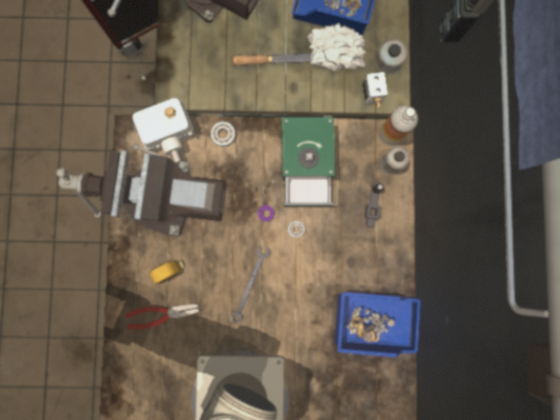

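The small steel bearing is at side (276,206) / top (296,229). The purple one at side (300,232) is the look-alike. The crank is at top (373,208) and the cabinet at top (308,150). I'll zoom in for angles.

```bash
cat >> h.py <<'E'
def proj(n,P):
    c=calibration(n);T=c["world_to_cam"];P=np.atleast_2d(np.array(P,float))
    r,_=cv2.Rodrigues(T[:3,:3]); p,_=cv2.projectPoints(P,r,T[:3,3],c["intrinsics"],c["distortion"]); return p[:,0]
def back(n,uv,z):
    c=calibration(n);T=c["world_to_cam"]
    u=cv2.undistortPoints(np.array(uv,float).reshape(-1,1,2),c["intrinsics"],c["distortion"])[:,0]
    d=np.c_[u,np.ones(len(u))]@T[:3,:3]; o=-T[:3,:3].T@T[:3,3]
    return o+d*((z-o[2])/d[:,2])[:,None]
def crop(n,im,x0,x1,y0,y1,s,fn):
    cv2.imwrite(fn,cv2.resize(im[y0:y1,x0:x1],None,fx=s,fy=s,interpolation=cv2.INTER_CUBIC))
E
python3 - <<'E'
from h import *
t=cv2.imread("pics/top0.png");s=cv2.imread("pics/side0.png")
crop("top",t,260,400,105,240,5.5,"pics/tz0.png".replace("tz","tz")) 
crop("top",t,270,345,110,215,5.7,"pics/tzc.png")
crop("side",s,165,315,170,315,4,"pics/szc.png")
cv2.imwrite("pics/tz0.png",cv2.resize(t[105:240,260:400],None,fx=4.4,fy=4.4,interpolation=cv2.INTER_CUBIC))
E
```

```text
(no output)
```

View pics/tz0.png

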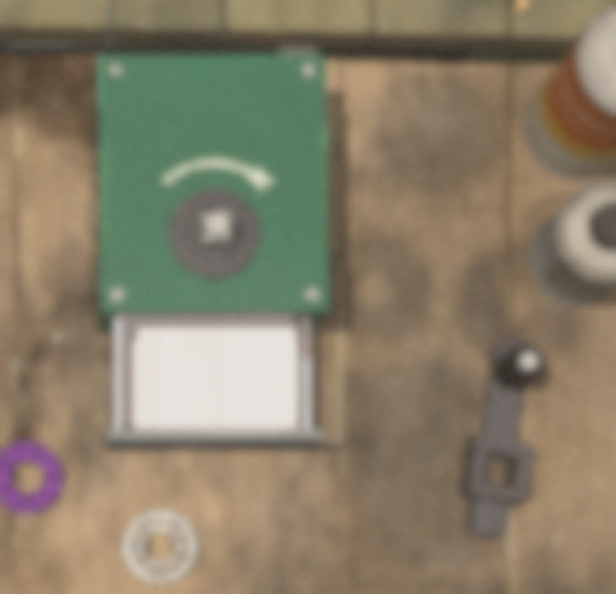

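View pics/szc.png

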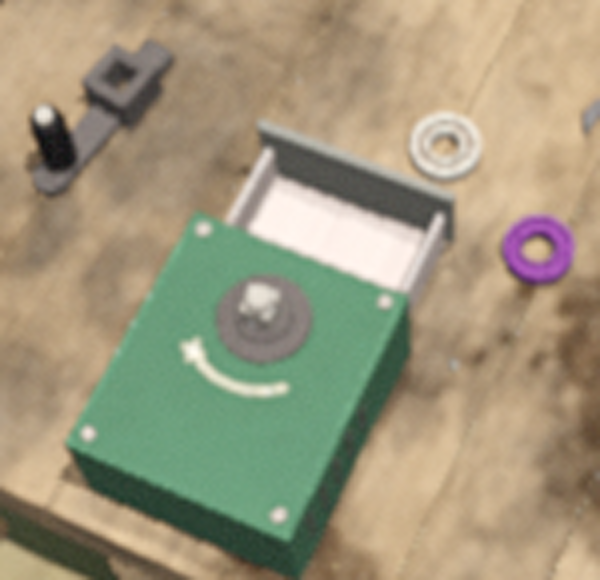

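```bash
python3 - <<'E'
from h import *
t=cv2.imread("pics/top0.png");s=cv2.imread("pics/side0.png")
# hand read zoom points
def tz(x,y): return [260+(x+.5)/4.4-.5,105+(y+.5)/4.4-.5]
def sz(x,y): return [165+(x+.5)/4-.5,170+(y+.5)/4-.5]
print("bearing top",back("top",[tz(160,545)],10),"side",back("side",[sz(446,145)],10))
print("crank hole top z28",back("top",[tz(499,470)],28),"side",back("side",[sz(122,76)],28))
print("handle tip z60",back("top",[tz(527,361)],60),"side",back("side",[sz(44,115)],60))
print("cab screws top",back("top",[tz(116,70),tz(308,70),tz(312,294),tz(117,294)],79))
print("cab screws side",back("side",[sz(279,515),sz(88,433),sz(204,229),sz(385,301)],79))
print("pilot top",back("top",[tz(216,226)],108),"side",back("side",[sz(262,297)],108))
print("front panel top edge",back("top",[tz(108,437),tz(322,437)],69),back("side",[sz(451,200),sz(262,124)],69))
for n,im,(u,v) in(("top",t,proj("top",[606,-161,105])[0]),("side",s,proj("side",[606,-161,105])[0])):
    u,v=int(u),int(v)
    c=im[v-16:v+16,u-16:u+16]; c=cv2.normalize(c.max(2),None,0,255,cv2.NORM_MINMAX)
    print(n,u-16,v-16)
    cv2.imwrite(f"pics/sq_{n}.png",cv2.resize(c,None,fx=16,fy=16,interpolation=cv2.INTER_CUBIC))
E
```

```text
bearing top [[ 432.35518292 -136.37739912   10.        ]] side [[ 431.117721   -135.32192875   10.        ]]
crank hole top z28 [[ 478.10645217 -333.201996     28.        ]] side [[ 478.85816824 -331.38620282   28.        ]]
handle tip z60 [[ 537.86832837 -343.47182114   60.        ]] side [[ 536.54547101 -344.69271864   60.        ]]
cab screws top [[ 698.78699523 -105.20966583   79.        ]
 [ 700.90025013 -214.95875003   79.        ]
 [ 571.19667984 -217.8535071    79.        ]
 [ 569.26336265 -107.57401186   79.        ]]
cab screws side [[ 698.27312281 -104.38255969   79.        ]
 [ 700.81121599 -214.71585534   79.        ]
 [ 570.71130658 -216.67525777   79.        ]
 [ 568.34450143 -107.42118146   79.        ]]
pilot top [[ 603.23367817 -161.29791584  108.        ]] side [[ 604.67362984 -159.68966142  108.        ]]
front panel top edge [[ 489.06442897 -103.82768351   69.        ]
 [ 491.05726331 -224.98066418   69.        ]] [[ 492.89119183 -103.2501739    69.        ]
 [ 493.20814993 -222.48515586   69.        ]]
top 292 139
side 213 228
```

View pics/sq_top.png

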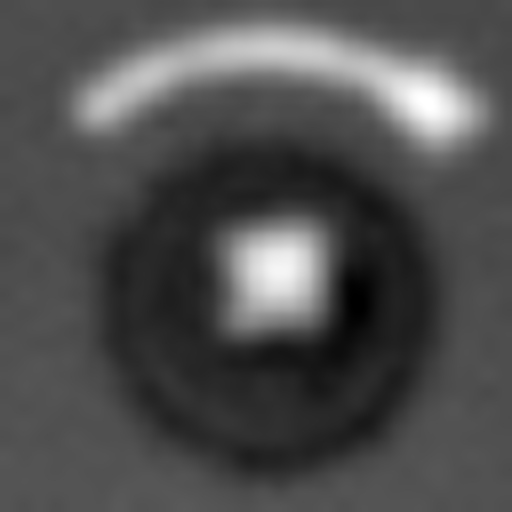

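View pics/sq_side.png

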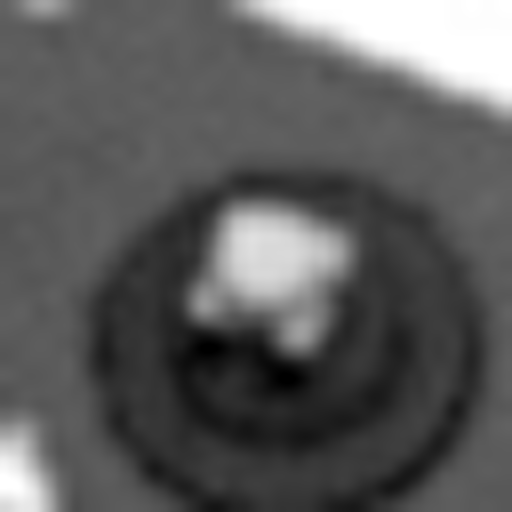

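```bash
python3 - <<'E'
from h import *
t=cv2.imread("pics/top0.png").max(2).astype(float);s=cv2.imread("pics/side0.png").max(2).astype(float)
f=lambda x,y,o:[o[0]+(x+.5)/16-.5,o[1]+(y+.5)/16-.5]
print(back("side",[f(195,312,(213,228)),f(302,345,(213,228)),f(350,235,(213,228))],102))
print(back("top",[f(215,222,(292,139)),f(335,222,(292,139)),f(325,335,(292,139)),f(228,335,(292,139))],102))
# render: bright top (square at z102, pilot disc at z108 + side) ; fit angle by overlap correlation
def mask(n,cx,cy,a,shape,S=8):
    R=np.array([[np.cos(a),-np.sin(a)],[np.sin(a),np.cos(a)]])
    sq=np.array([[8,8],[-8,8],[-8,-8],[8,-8]])@R.T+[cx,cy]
    th=np.linspace(0,2*np.pi,40)
    m=np.zeros((40*S,40*S),np.uint8)
    u0,v0=(290,135) if n=="top" else (209,222)
    P=proj(n,np.c_[sq,np.full(4,102)])
    Q=np.vstack([proj(n,np.c_[cx+7.5*np.cos(th),cy+7.5*np.sin(th),np.full(40,z)]) for z in(102,108)])
    cv2.fillPoly(m,[np.round((P-[u0,v0]+.5)*S).astype(int)],255)
    cv2.fillPoly(m,[cv2.convexHull(np.round((Q-[u0,v0]+.5)*S).astype(np.int32))],255)
    m=cv2.resize(m,(40,40),interpolation=cv2.INTER_AREA).astype(float)
    return cv2.GaussianBlur(m,(0,0),.8),u0,v0
for n,im in(("top",t),("side",s)):
    best=[]
    for a in np.radians(np.arange(0,90,5)):
        b=(-9,)
        for cx in np.arange(600,611,1.):
            for cy in np.arange(-167,-155,1.):
                m,u0,v0=mask(n,cx,cy,a,None)
                g=im[v0:v0+40,u0:u0+40]
                P=proj(n,[605,-161,104])[0]-[u0,v0]
                yy,xx=np.mgrid[:40,:40];w=np.hypot(xx-P[0],yy-P[1])<8
                c=np.corrcoef(m[w],g[w])[0,1]
                if c>b[0]: b=(round(c,4),cx,cy)
        best.append((round(np.degrees(a)),)+b)
    print(n,*best,sep="\n")
E
```

```text
[[ 613.59808962 -168.42134139  102.        ]
 [ 611.93424891 -153.54350362  102.        ]
 [ 595.27697338 -155.13277193  102.        ]]
[[ 613.22183785 -152.43802213  102.        ]
 [ 613.55619263 -170.83767716  102.        ]
 [ 595.94041611 -169.45423714  102.        ]
 [ 595.67408352 -154.60312986  102.        ]]Traceback (most recent call last):
  File "<stdin>", line 25, in <module>
  File "<stdin>", line 13, in mask
  File "h.py", line 4, in proj
    c=calibration(n);T=c["world_to_cam"];P=np.atleast_2d(np.array(P,float))
ValueError: time passes only in moves, steps and waits
```

```bash
python3 - <<'E'
s=open("h.py").read()
s=s.replace("def proj","import functools\ncalibration=functools.lru_cache(calibration)\ndef proj",1); open("h.py","w").write(s)
E
python3 - <<'E'
from h import *
t=cv2.imread("pics/top0.png").max(2).astype(float);s=cv2.imread("pics/side0.png").max(2).astype(float)
S=8
def mask(n,cx,cy,a):
    R=np.array([[np.cos(a),-np.sin(a)],[np.sin(a),np.cos(a)]])
    sq=np.array([[8,8],[-8,8],[-8,-8],[8,-8]])@R.T+[cx,cy]
    th=np.linspace(0,2*np.pi,40)
    m=np.zeros((40*S,40*S),np.uint8)
    u0,v0=(290,135) if n=="top" else (209,222)
    P=proj(n,np.c_[sq,np.full(4,102)])
    Q=np.vstack([proj(n,np.c_[cx+7.5*np.cos(th),cy+7.5*np.sin(th),np.full(40,z)]) for z in(102,108)])
    cv2.fillPoly(m,[np.round((P-[u0,v0]+.5)*S).astype(np.int32)],255)
    cv2.fillPoly(m,[cv2.convexHull(np.round((Q-[u0,v0]+.5)*S).astype(np.int32))],255)
    m=cv2.resize(m,(40,40),interpolation=cv2.INTER_AREA).astype(float)
    return cv2.GaussianBlur(m,(0,0),.8),u0,v0
for n,im in(("top",t),("side",s)):
    best=[]
    for a in np.radians(np.arange(0,90,5)):
        b=(-9,)
        for cx in np.arange(601,609,1.):
            for cy in np.arange(-165,-156,1.):
                m,u0,v0=mask(n,cx,cy,a)
                g=im[v0:v0+40,u0:u0+40]
                P=proj(n,[605,-161,104])[0]-[u0,v0]
                yy,xx=np.mgrid[:40,:40];w=np.hypot(xx-P[0],yy-P[1])<8
                c=np.corrcoef(m[w],g[w])[0,1]
                if c>b[0]: b=(round(c,4),cx,cy)
        best.append((round(np.degrees(a)),)+b)
    print(n,*best,sep="\n")
E
```

```text
top
(0, np.float64(0.9637), np.float64(605.0), np.float64(-161.0))
(5, np.float64(0.9597), np.float64(605.0), np.float64(-161.0))
(10, np.float64(0.9594), np.float64(606.0), np.float64(-162.0))
(15, np.float64(0.9589), np.float64(605.0), np.float64(-161.0))
(20, np.float64(0.9522), np.float64(606.0), np.float64(-161.0))
(25, np.float64(0.9486), np.float64(606.0), np.float64(-162.0))
(30, np.float64(0.9456), np.float64(606.0), np.float64(-161.0))
(35, np.float64(0.9398), np.float64(606.0), np.float64(-161.0))
(40, np.float64(0.9398), np.float64(606.0), np.float64(-161.0))
(45, np.float64(0.9401), np.float64(606.0), np.float64(-161.0))
(50, np.float64(0.9381), np.float64(606.0), np.float64(-161.0))
(55, np.float64(0.9356), np.float64(606.0), np.float64(-162.0))
(60, np.float64(0.9403), np.float64(606.0), np.float64(-162.0))
(65, np.float64(0.944), np.float64(606.0), np.float64(-162.0))
(70, np.float64(0.9478), np.float64(605.0), np.float64(-162.0))
(75, np.float64(0.9496), np.float64(606.0), np.float64(-162.0))
(80, np.float64(0.957), np.float64(605.0), np.float64(-161.0))
(85, np.floa
[... 506 characters left out ...]
, np.float64(0.8712), np.float64(604.0), np.float64(-162.0))
(40, np.float64(0.8649), np.float64(603.0), np.float64(-162.0))
(45, np.float64(0.8615), np.float64(603.0), np.float64(-162.0))
(50, np.float64(0.8627), np.float64(603.0), np.float64(-162.0))
(55, np.float64(0.8645), np.float64(603.0), np.float64(-162.0))
(60, np.float64(0.8697), np.float64(603.0), np.float64(-162.0))
(65, np.float64(0.8794), np.float64(603.0), np.float64(-162.0))
(70, np.float64(0.8858), np.float64(603.0), np.float64(-162.0))
(75, np.float64(0.8971), np.float64(603.0), np.float64(-162.0))
(80, np.float64(0.9053), np.float64(603.0), np.float64(-162.0))
(85, np.float64(0.9116), np.float64(604.0), np.float64(-162.0))
```

```bash
cat >> h.py <<'E'
import json,os,sys
def yawof(o):
    R,_=cv2.Rodrigues(np.array(o["orientation"])); return float(np.arctan2(R[1,1],R[0,1])),R
def cur():
    if os.path.exists("cmd.json"): return json.load(open("cmd.json"))
    return [234.576,579.292,236.675,1.186]
def resync():
    o=get_obs(); p=list(map(float,o["ee_pos"]))+[yawof(o)[0]]; json.dump(p,open("cmd.json","w")); print("sync",np.round(p,3))
def plan(targets,grip,save=True):
    """targets: list of poses x,y,z,yaw (one per row) -> prints calls of <=5 rows"""
    c=cur()
    for i in range(0,len(targets),5):
        y=c[3]; ydir=np.array([np.cos(y),np.sin(y)]); xdir=np.array([ydir[1],-ydir[0]])*-1
        # tool down: x = y cross z(tool)= y x (-z)
        xdir=np.array([-ydir[1],ydir[0]])
        rows=[]
        for k,T in enumerate(targets[i:i+5]):
            d=(np.array(T[:2])-c[:2])/1e3
            g=grip if np.isscalar(grip) else grip[i+k]
            rows.append([g,round(float(d@xdir),4),round(float(d@ydir),4),round((c[2]-T[2])/1e3,4),round(c[3]-T[3],3)])
        r=rows[-1]
        p=np.array(c[:2])+1e3*(r[1]*xdir+r[2]*ydir)
        c=[float(p[0]),float(p[1]),c[2]-1e3*r[3],c[3]-r[4]]
        print(json.dumps(rows).replace(" ",""))
    print("end",np.round(c,2))
    if save: json.dump(c,open("cmd.json","w"))
def lin(a,b,n): return [list(np.array(a)+(np.array(b)-np.array(a))*(k+1)/n) for k in range(n)]
E
python3 - <<'E'
from h import *
o=get_obs();y,R=yawof(o);print(y,R.round(3))
c=cur(); w1=[335,240,340,1.186-1.5]; w2=[432,-136,335,-1.571]
plan(lin(c,w1,14)+lin(w1,w2,13)+lin(w2,[432,-136,60,-1.571],8),0)
E
```

```text
1.185991146753291 [[-0.927  0.375 -0.   ]
 [ 0.375  0.927 -0.   ]
 [-0.    -0.    -1.   ]]
[[0,-0.0157,-0.0198,-0.0074,0.107],[0,-0.0315,-0.0395,-0.0148,0.214],[0,-0.0472,-0.0593,-0.0221,0.321],[0,-0.063,-0.0791,-0.0295,0.429],[0,-0.0787,-0.0989,-0.0369,0.536]]
[[0,-0.0236,-0.0089,-0.0074,0.107],[0,-0.0473,-0.0179,-0.0148,0.214],[0,-0.0709,-0.0268,-0.0221,0.321],[0,-0.0945,-0.0358,-0.0295,0.428],[0,-0.1182,-0.0447,-0.0369,0.535]]
[[0,-0.0249,0.0043,-0.0074,0.108],[0,-0.0498,0.0087,-0.0148,0.215],[0,-0.0747,0.013,-0.0221,0.322],[0,-0.0996,0.0173,-0.0295,0.429],[0,-0.1292,0.0214,-0.0291,0.526]]
[[0,-0.0235,0.0184,0.0003,0.096],[0,-0.047,0.0368,0.0007,0.193],[0,-0.0706,0.0552,0.0011,0.29],[0,-0.0941,0.0736,0.0015,0.386],[0,-0.1176,0.092,0.0019,0.483]]
[[0,-0.0123,0.0272,0.0004,0.097],[0,-0.0246,0.0544,0.0008,0.194],[0,-0.0369,0.0817,0.0011,0.29],[0,-0.0492,0.1089,0.0015,0.387],[0,-0.0615,0.1361,0.0019,0.484]]
[[0,0.0018,0.0298,0.0004,0.096],[0,0.0036,0.0596,0.0008,0.193],[0,0.0036,0.0596,0.0352,0.193],[0,0.0036,0.0596,0.0695,0.193],[0,0.0036,0.0596,0.1039,0.193]]
[[0,-0.0,0.0001,0.0344,-0.0],[0,-0.0,0.0001,0.0688,-0.0],[0,-0.0,0.0001,0.1031,-0.0],[0,-0.0,0.0001,0.1375,-0.0],[0,-0.0,0.0001,0.1719,-0.0]]
end [ 432.03 -136.05   59.98   -1.57]
```

Call:
{"name": "move_arm", "arguments": {"deltas": [[0, -0.0157, -0.0198, -0.0074, 0.107], [0, -0.0315, -0.0395, -0.0148, 0.214], [0, -0.0472, -0.0593, -0.0221, 0.321], [0, -0.063, -0.0791, -0.0295, 0.429], [0, -0.0787, -0.0989, -0.0369, 0.536]]}}

```text
t: 1.42
ee_pos: [270.5, 457.0, 273.9]
orientation: [1.403, 2.811, -0.0]
ft_force: [0.1, -0.5, -0.0]
width: 87.5
```

Call:
{"name": "move_arm", "arguments": {"deltas": [[0, -0.0236, -0.0089, -0.0074, 0.107], [0, -0.0473, -0.0179, -0.0148, 0.214], [0, -0.0709, -0.0268, -0.0221, 0.321], [0, -0.0945, -0.0358, -0.0295, 0.428], [0, -0.1182, -0.0447, -0.0369, 0.535]]}}

```text
t: 1.83
ee_pos: [306.5, 335.7, 310.9]
orientation: [2.096, 2.34, 0.001]
ft_force: [-0.4, -0.7, -0.3]
width: 88.1
```

Call:
{"name": "move_arm", "arguments": {"deltas": [[0, -0.0249, 0.0043, -0.0074, 0.108], [0, -0.0498, 0.0087, -0.0148, 0.215], [0, -0.0747, 0.013, -0.0221, 0.322], [0, -0.0996, 0.0173, -0.0295, 0.429], [0, -0.1292, 0.0214, -0.0291, 0.526]]}}

```text
t: 2.25
ee_pos: [343.3, 210.6, 341.2]
orientation: [2.632, 1.715, 0.005]
ft_force: [0.9, 0.3, -0.2]
width: 88.1
```

Call:
{"name": "move_arm", "arguments": {"deltas": [[0, -0.0235, 0.0184, 0.0003, 0.096], [0, -0.047, 0.0368, 0.0007, 0.193], [0, -0.0706, 0.0552, 0.0011, 0.29], [0, -0.0941, 0.0736, 0.0015, 0.386], [0, -0.1176, 0.092, 0.0019, 0.483]]}}

```text
t: 2.67
ee_pos: [379.8, 65.0, 338.0]
orientation: [2.966, 1.036, 0.001]
ft_force: [1.1, 0.4, -0.1]
width: 88.0
```

Call:
{"name": "move_arm", "arguments": {"deltas": [[0, -0.0123, 0.0272, 0.0004, 0.097], [0, -0.0246, 0.0544, 0.0008, 0.194], [0, -0.0369, 0.0817, 0.0011, 0.29], [0, -0.0492, 0.1089, 0.0015, 0.387], [0, -0.0615, 0.1361, 0.0019, 0.484]]}}

```text
t: 3.08
ee_pos: [417.1, -79.7, 336.0]
orientation: [3.128, 0.294, 0.001]
ft_force: [0.3, -0.1, 0.2]
width: 88.0
```

Call:
{"name": "move_arm", "arguments": {"deltas": [[0, 0.0018, 0.0298, 0.0004, 0.096], [0, 0.0036, 0.0596, 0.0008, 0.193], [0, 0.0036, 0.0596, 0.0352, 0.193], [0, 0.0036, 0.0596, 0.0695, 0.193], [0, 0.0036, 0.0596, 0.1039, 0.193]]}}

```text
t: 3.5
ee_pos: [432.4, -136.8, 231.3]
orientation: [3.141, -0.003, 0.004]
ft_force: [-0.1, -1.0, -0.8]
width: 87.9
```

Call:
{"name": "move_arm", "arguments": {"deltas": [[0, 0, 0, 0.0344, 0], [0, 0, 0, 0.0688, 0], [0, 0, 0, 0.1031, 0], [0, 0, 0, 0.1375, 0], [0, 0, 0, 0.1719, 0]]}}

```text
t: 3.92
ee_pos: [432.3, -136.0, 58.7]
orientation: [3.141, -0.0, 0.002]
ft_force: [0.6, 0.0, 0.4]
width: 88.0
```

```bash
python3 - <<'E'
from h import *
o=get_obs();print(o["ee_pos"],yawof(o)[0],o["t"])
cv2.imwrite("pics/s1.png",get_image("side"));cv2.imwrite("pics/t1.png",get_image("top"))
s=cv2.imread("pics/s1.png");t=cv2.imread("pics/t1.png")
a=cv2.resize(s[140:290,200:350],None,fx=2.6,fy=2.6);b=cv2.resize(t[150:300,220:370],None,fx=2.6,fy=2.6)
cv2.imwrite("pics/c1.png",np.hstack([a,b]))
E
```

```text
[ 432.25933706 -136.0353546    58.72823802] -1.5710197663106 3.9167
```

View pics/c1.png

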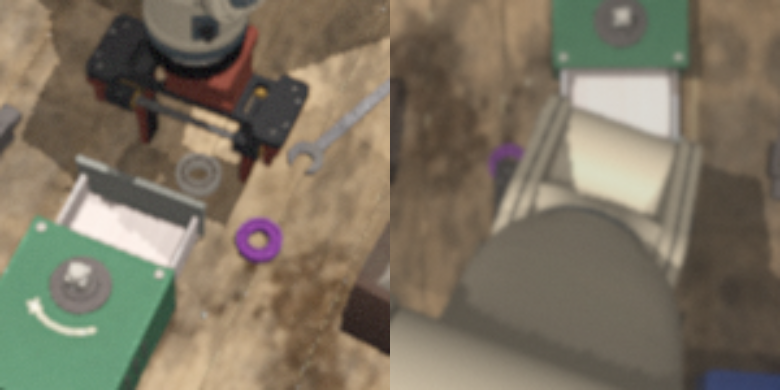

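Call:
{"name": "move_arm", "arguments": {"deltas": [[0, 0, 0, 0.022, 0], [0, 0, 0, 0.043, 0], [0, 0, 0, 0.043, 0], [255, 0, 0, 0.043, 0], [255, 0, 0, 0.043, 0]]}}

```text
t: 4.43
ee_pos: [433.2, -136.3, 18.9]
orientation: [3.141, -0.0, 0.004]
ft_force: [-0.5, 0.9, -0.1]
width: 77.7
```

Call:
{"name": "move_arm", "arguments": {"deltas": [[255, 0, 0, 0, 0], [255, 0, 0, 0, 0], [255, 0, 0, 0, 0], [255, 0, 0, 0, 0]]}}

```text
t: 4.77
ee_pos: [432.4, -136.1, 17.7]
orientation: [3.141, -0.0, 0.002]
ft_force: [-0.3, -0.7, 0.4]
width: 51.4
```

Call:
{"name": "move_arm", "arguments": {"deltas": [[255, 0, 0, 0.001, 0], [255, 0, 0, 0.001, 0], [255, 0, 0, 0.001, 0], [255, 0, 0, 0.001, 0], [255, 0, 0, 0.001, 0]]}}

```text
t: 5.18
ee_pos: [432.2, -136.0, 16.1]
orientation: [3.142, -0.0, 0.0]
ft_force: [-1.0, -1.2, 5.5]
width: 41.1
```

```bash
python3 - <<'E'
from h import *
json.dump([432.03,-136.05,16,-1.571],open("cmd.json","w"))
c=cur(); y=-1.571
plan(lin(c,[432,-136,112,y],4)+lin([432,-136,112,y],[528,-163,112,y+.018],4)+[[528,-163,112,y+.018]]+[[528,-163,112,y+.018]],255)
E
```

```text
[[255,-0.0,-0.0,-0.024,0.0],[255,-0.0,-0.0,-0.048,0.0],[255,-0.0,-0.0,-0.072,0.0],[255,-0.0,-0.0,-0.096,0.0],[255,0.024,0.0067,-0.096,-0.004]]
[[255,0.0239,0.0068,0.0,-0.005],[255,0.0479,0.0137,0.0,-0.01],[255,0.0719,0.0205,0.0,-0.014],[255,0.0719,0.0205,0.0,-0.014],[255,0.0719,0.0205,0.0,-0.014]]
end [ 528.01 -162.98  112.     -1.55]
```

Call:
{"name": "move_arm", "arguments": {"deltas": [[255, 0, 0, -0.024, 0], [255, 0, 0, -0.048, 0], [255, 0, 0, -0.072, 0], [255, 0, 0, -0.096, 0], [255, 0.024, 0.0067, -0.096, -0.004]]}}

```text
t: 5.6
ee_pos: [453.6, -141.9, 114.8]
orientation: [-3.141, -0.006, 0.001]
ft_force: [-0.1, -1.0, -2.0]
width: 41.2
```

Call:
{"name": "move_arm", "arguments": {"deltas": [[255, 0.0239, 0.0068, 0, -0.005], [255, 0.0479, 0.0137, 0, -0.01], [255, 0.0719, 0.0205, 0, -0.014], [255, 0.0719, 0.0205, 0, -0.014], [255, 0.0719, 0.0205, 0, -0.014]]}}

```text
t: 6.02
ee_pos: [528.3, -162.9, 111.4]
orientation: [-3.141, -0.028, 0.001]
ft_force: [-1.6, -0.9, -1.8]
width: 41.3
```

```bash
python3 - <<'E'
from h import *
o=get_obs();print(o["ee_pos"],yawof(o)[0],o["t"],o["width"])
cv2.imwrite("pics/s2.png",get_image("side"));cv2.imwrite("pics/t2.png",get_image("top"))
s=cv2.imread("pics/s2.png");t=cv2.imread("pics/t2.png")
a=cv2.resize(s[140:290,170:320],None,fx=2.6,fy=2.6);b=cv2.resize(t[100:250,220:370],None,fx=2.6,fy=2.6)
cv2.imwrite("pics/c2.png",np.hstack([a,b]))
E
```

```text
[ 528.27395488 -162.88693322  111.35032378] -1.5529355666903861 6.0167 41.28165484125809
```

View pics/c2.png

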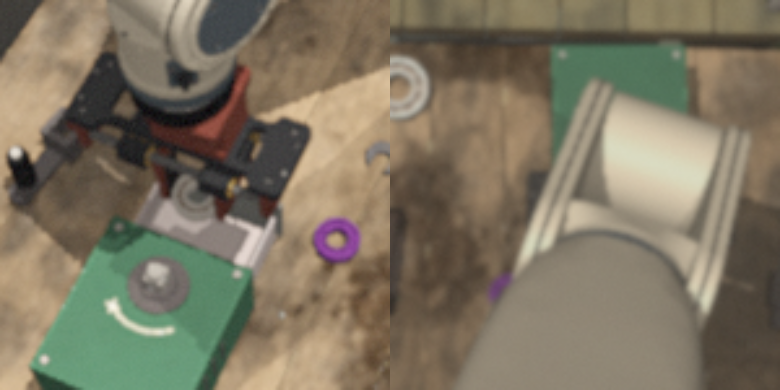

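Call:
{"name": "move_arm", "arguments": {"deltas": [[255, 0, 0, 0.025, 0], [255, 0, 0, 0.05, 0], [255, 0, 0, 0.07, 0], [255, 0, 0, 0.081, 0], [255, 0, 0, 0.081, 0]]}}

```text
t: 6.53
ee_pos: [526.0, -162.2, 29.4]
orientation: [-3.14, -0.028, 0.006]
ft_force: [-0.6, -0.7, -1.1]
width: 41.5
```

Call:
{"name": "move_arm", "arguments": {"deltas": [[255, 0, 0, 0.0, 0], [90, 0, 0, 0.0, 0], [90, 0, 0, 0.0, 0], [90, 0, 0, 0.0, 0], [90, 0, 0, 0.0, 0]]}}

```text
t: 6.95
ee_pos: [528.3, -163.0, 31.6]
orientation: [3.141, 0.028, 0.001]
ft_force: [-0.6, 0.9, 0.2]
width: 56.7
```

```bash
python3 - <<'E'
from h import *
c=[528.01,-162.98,31,-1.557];json.dump(c,open("cmd.json","w"))
a=[528,-163,135,-1.557]; b=[478.5,-332.5,135,-1.764]
plan(lin(c,a,4)+lin(a,b,6),[90]*4+[0]*6)
E
```

```text
[[90,-0.0,0.0,-0.026,0.0],[90,-0.0,0.0,-0.052,0.0],[90,-0.0,0.0,-0.078,0.0],[90,-0.0,0.0,-0.104,0.0],[0,-0.0086,0.0282,-0.104,0.034]]
[[0,-0.0077,0.0284,0.0,0.035],[0,-0.0154,0.0568,0.0,0.069],[0,-0.0231,0.0852,0.0,0.104],[0,-0.0308,0.1136,0.0,0.139],[0,-0.0384,0.142,0.0,0.173]]
end [ 478.54 -332.49  135.     -1.76]
```

Call:
{"name": "move_arm", "arguments": {"deltas": [[90, 0, 0, -0.026, 0], [90, 0, 0, -0.052, 0], [90, 0, 0, -0.078, 0], [90, 0, 0, -0.104, 0], [0, -0.0086, 0.0282, -0.104, 0.034]]}}

```text
t: 7.37
ee_pos: [523.5, -189.8, 140.0]
orientation: [3.14, -0.02, 0.012]
ft_force: [1.0, 0.3, 0.0]
width: 60.7
```

Call:
{"name": "move_arm", "arguments": {"deltas": [[0, -0.0077, 0.0284, 0, 0.035], [0, -0.0154, 0.0568, 0, 0.069], [0, -0.0231, 0.0852, 0, 0.104], [0, -0.0308, 0.1136, 0, 0.139], [0, -0.0384, 0.142, 0, 0.173]]}}

```text
t: 7.78
ee_pos: [478.7, -333.9, 135.4]
orientation: [3.127, -0.299, 0.001]
ft_force: [0.8, 0.5, -0.3]
width: 87.4
```

```bash
python3 - <<'E'
from h import *
o=get_obs();print(o["ee_pos"],yawof(o)[0],o["t"],o["width"])
cv2.imwrite("pics/s3.png",get_image("side"));cv2.imwrite("pics/t3.png",get_image("top"))
for n,k in(("side","bearing"),("top","bearing"),("side","drawer_mid"),("top","drawer_mid")):
  print(n,k,[(np.round(r["location"],1).tolist(),round(r["conf"],2)) for r in place_of(n,k)])
s=cv2.imread("pics/s3.png");t=cv2.imread("pics/t3.png")
a=cv2.resize(s[140:290,150:300],None,fx=2.6,fy=2.6);b=cv2.resize(t[100:250,260:410],None,fx=2.6,fy=2.6)
cv2.imwrite("pics/c3.png",np.hstack([a,b]))
E
```

```text
[ 478.66948086 -333.90069151  135.42520349] -1.7616341726632991 7.7833 87.39121374961924
side bearing [([527.8, -167.0, 14.6], 0.6), ([470.9, -59.6, 1.1], 0.48)]
top bearing [([469.8, -54.5, 0.1], 0.56), ([527.3, -161.0, 5.6], 0.44)]
side drawer_mid [([524.3, -168.3, 14.4], 0.74)]
top drawer_mid [([525.4, -164.6, 12.3], 0.68)]
```

View pics/c3.png

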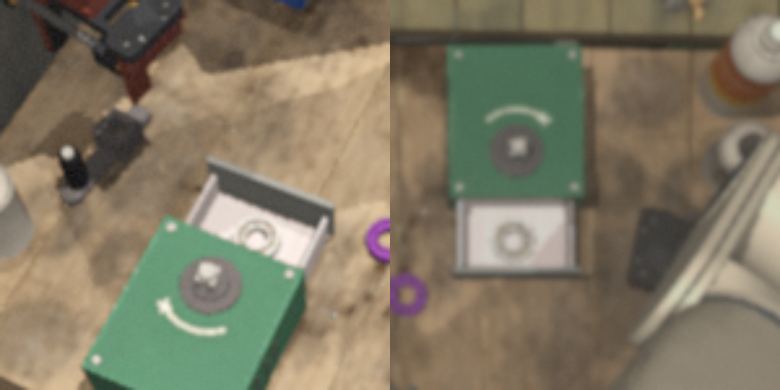

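Call:
{"name": "move_arm", "arguments": {"deltas": [[0, 0, 0, 0.03, 0], [0, 0, 0, 0.06, 0], [0, 0, 0, 0.09, 0], [0, 0, 0, 0.11, 0], [0, 0, 0, 0.117, 0]]}}

```text
t: 8.5
ee_pos: [477.9, -329.9, 15.0]
orientation: [-3.125, 0.293, 0.007]
ft_force: [-0.9, 1.2, -0.6]
width: 88.1
```

Call:
{"name": "move_arm", "arguments": {"deltas": [[255, 0, 0, 0, 0], [255, 0, 0, 0, 0], [255, 0, 0, 0, 0], [255, 0, 0, 0, 0], [255, 0, 0, 0, 0]]}}

```text
t: 8.92
ee_pos: [480.0, -333.0, 19.3]
orientation: [3.126, -0.296, 0.003]
ft_force: [0.1, 0.4, -0.1]
width: 57.8
```

Call:
{"name": "move_arm", "arguments": {"deltas": [[255, 0, 0, 0, 0], [255, 0, 0, 0, 0], [255, 0, 0, 0, 0], [255, 0, 0, 0, 0], [255, 0, 0, 0, 0]]}}

```text
t: 9.33
ee_pos: [479.3, -333.0, 18.3]
orientation: [3.127, -0.297, 0.001]
ft_force: [-1.3, -0.9, 4.8]
width: 33.8
```

```bash
python3 - <<'E'
from h import *
c=[478.54,-332.49,18,-1.764];json.dump(c,open("cmd.json","w"))
a=[478.5,-332.5,155,-1.764]; b=[605,-161.5,155,-1.51]
plan(lin(c,a,5)+lin(a,b,8)+[b]*2,255)
E
```

```text
[[255,-0.0,0.0,-0.0274,0.0],[255,-0.0,0.0,-0.0548,0.0],[255,-0.0,0.0,-0.0822,0.0],[255,-0.0,0.0,-0.1096,0.0],[255,-0.0,0.0,-0.137,0.0]]
[[255,0.0114,-0.024,0.0,-0.032],[255,0.0228,-0.048,0.0,-0.064],[255,0.0342,-0.072,0.0,-0.095],[255,0.0456,-0.096,0.0,-0.127],[255,0.057,-0.12,0.0,-0.159]]
[[255,0.0151,-0.0219,0.0,-0.031],[255,0.0302,-0.0438,0.0,-0.063],[255,0.0453,-0.0658,0.0,-0.095],[255,0.0453,-0.0658,0.0,-0.095],[255,0.0453,-0.0658,0.0,-0.095]]
end [ 605.04 -161.45  155.     -1.51]
```

Call:
{"name": "move_arm", "arguments": {"deltas": [[255, 0, 0, -0.0274, 0], [255, 0, 0, -0.0548, 0], [255, 0, 0, -0.0822, 0], [255, 0, 0, -0.1096, 0], [255, 0, 0, -0.137, 0]]}}

```text
t: 9.75
ee_pos: [478.5, -332.0, 155.5]
orientation: [-3.126, 0.297, 0.002]
ft_force: [0.0, 0.3, -2.2]
width: 33.6
```

Call:
{"name": "move_arm", "arguments": {"deltas": [[255, 0.0114, -0.024, 0, -0.032], [255, 0.0228, -0.048, 0, -0.064], [255, 0.0342, -0.072, 0, -0.095], [255, 0.0456, -0.096, 0, -0.127], [255, 0.057, -0.12, 0, -0.159]]}}

```text
t: 10.17
ee_pos: [557.7, -224.1, 154.3]
orientation: [-3.141, 0.045, 0.002]
ft_force: [0.6, -0.0, -3.5]
width: 33.7
```

Call:
{"name": "move_arm", "arguments": {"deltas": [[255, 0.0151, -0.0219, 0, -0.031], [255, 0.0302, -0.0438, 0, -0.063], [255, 0.0453, -0.0658, 0, -0.095], [255, 0.0453, -0.0658, 0, -0.095], [255, 0.0453, -0.0658, 0, -0.095]]}}

```text
t: 10.58
ee_pos: [605.0, -159.7, 154.1]
orientation: [-3.139, -0.105, 0.002]
ft_force: [0.3, -0.2, -3.5]
width: 34.1
```

```bash
python3 - <<'E'
from h import *
o=get_obs();print(o["ee_pos"],yawof(o)[0],o["t"],o["width"],o["ft_force"],o["moment"])
cv2.imwrite("pics/s4.png",get_image("side"));cv2.imwrite("pics/t4.png",get_image("top"))
for n,k in(("side","crank"),("top","crank"),("side","crank_grip"),("top","crank_grip")):
  print(n,k,[(np.round(r["location"],1).tolist(),round(r["conf"],2)) for r in place_of(n,k)])
s=cv2.imread("pics/s4.png");t=cv2.imread("pics/t4.png")
a=cv2.resize(s[190:290,170:270],None,fx=4,fy=4,interpolation=cv2.INTER_CUBIC);b=cv2.resize(t[90:190,260:360],None,fx=4,fy=4,interpolation=cv2.INTER_CUBIC)
cv2.imwrite("pics/c4.png",np.hstack([a,b]))
E
```

```text
[ 604.98045137 -159.65247171  154.11286636] -1.503797606733494 10.5833 34.064254111104304 [ 0.29442918 -0.23727156 -3.52472199] [-0.06764685  0.15233334  0.0031317 ]
side crank [([607.1, -158.7, 133.6], 0.97)]
top crank []
side crank_grip [([667.1, -152.3, 175.4], 0.87)]
top crank_grip []
```

View pics/c4.png

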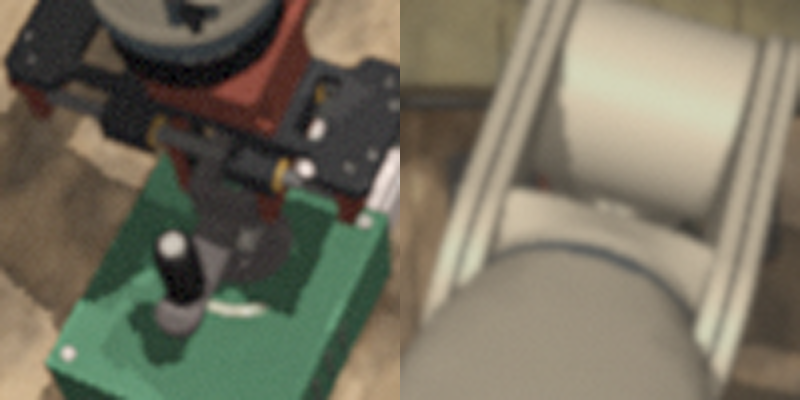

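```bash
python3 - <<'E'
from h import *
p=[170+(172+.5)/4-.5,190+(243+.5)/4-.5]
for z in(194,196,198):
  H=back("side",[p],z)[0]; print(z,H, "hub",H[:2]-60*np.array([np.cos(.067),np.sin(.067)]))
s=cv2.imread("pics/s4.png")
c=s[225:275,200:260]; c=cv2.convertScaleAbs(c,alpha=2,beta=0)
cv2.imwrite("pics/z4.png",cv2.resize(c,None,fx=12,fy=12,interpolation=cv2.INTER_CUBIC))
E
```

```text
194 [ 662.14418588 -156.71492095  194.        ] hub [ 602.27880551 -160.731914  ]
196 [ 662.82313701 -156.04051278  196.        ] hub [ 602.95775664 -160.05750582]
198 [ 663.50208814 -155.36610461  198.        ] hub [ 603.63670777 -159.38309765]
```

View pics/z4.png

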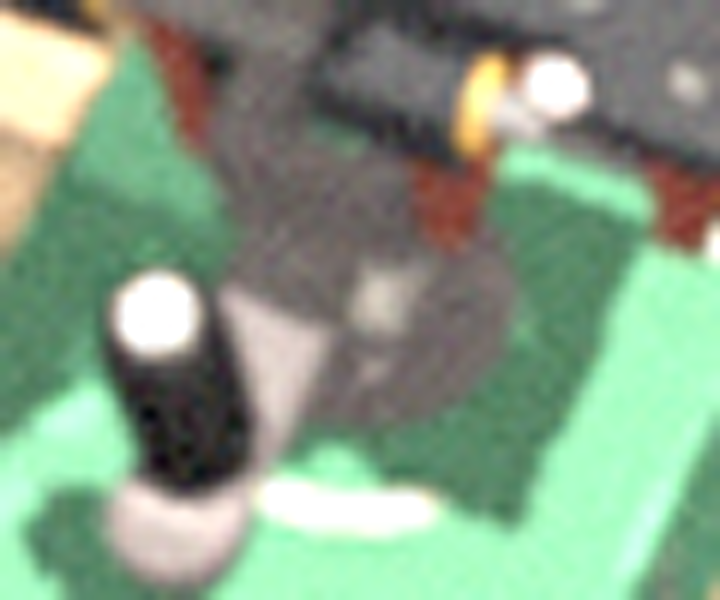

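Call:
{"name": "move_arm", "arguments": {"deltas": [[255, 0, 0, 0.012, 0], [255, 0, 0, 0.022, 0], [255, 0, 0, 0.022, 0], [255, 0, 0, 0.022, 0]]}}

```text
t: 11.22
ee_pos: [604.0, -161.0, 131.5]
orientation: [-3.139, -0.101, 0.004]
ft_force: [-0.2, 0.3, -4.2]
width: 34.2
```

```bash
python3 - <<'E'
from h import *
P=[]
for i in range(8):
    im=get_image("side" if i%2 else "top"); o=get_obs(); P.append(list(o["ee_pos"])+[yawof(o)[0]]+list(o["ft_force"]))
    if i==7: cv2.imwrite("pics/s5.png",im)
P=np.array(P);print(P.round(2)[:,:4]);print(P.mean(0).round(3),P.std(0).round(3))
s=cv2.imread("pics/s5.png");c=cv2.convertScaleAbs(s[220:280,195:265],alpha=2,beta=0)
cv2.imwrite("pics/z5.png",cv2.resize(c,None,fx=11,fy=9.9,interpolation=cv2.INTER_CUBIC))
E
```

```text
[[ 604.59 -161.04  132.19   -1.51]
 [ 604.96 -161.07  132.7    -1.51]
 [ 605.18 -161.11  132.99   -1.51]
 [ 605.29 -161.12  133.22   -1.51]
 [ 605.33 -161.1   133.3    -1.51]
 [ 605.33 -161.09  133.34   -1.51]
 [ 605.25 -161.05  133.31   -1.51]
 [ 605.24 -161.04  133.28   -1.51]]
[ 6.05146e+02 -1.61076e+02  1.33043e+02 -1.50600e+00  2.31000e-01
  2.90000e-02 -3.15100e+00] [0.237 0.029 0.38  0.    0.741 0.476 0.562]
```

View pics/z5.png

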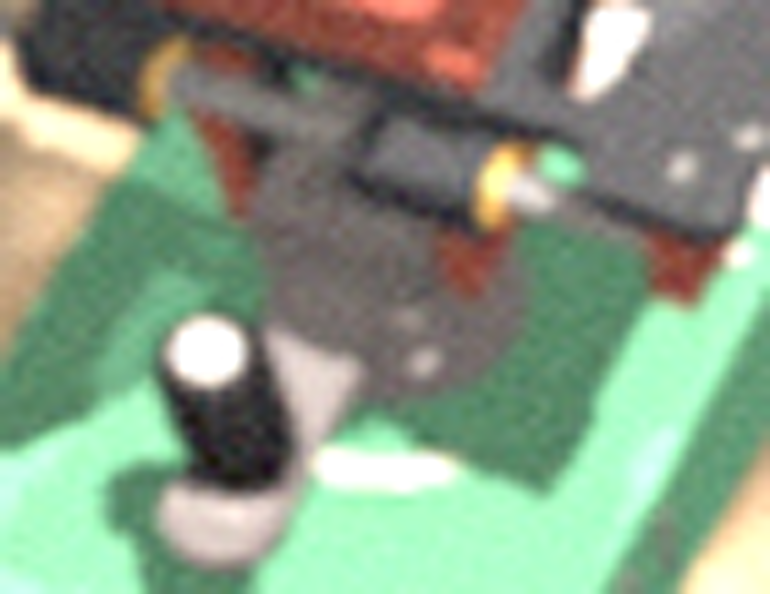

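Call:
{"name": "move_arm", "arguments": {"deltas": [[255, 0, 0, 0.003, 0], [255, 0, 0, 0.006, 0], [255, 0, 0, 0.008, 0], [255, 0, 0, 0.009, 0], [255, 0, 0, 0.01, 0]]}}

```text
t: 12.03
ee_pos: [604.9, -161.0, 122.6]
orientation: [-3.14, -0.102, 0.001]
ft_force: [-0.6, 1.0, -3.0]
width: 34.1
```

Call:
{"name": "move_arm", "arguments": {"deltas": [[255, 0, 0, 0.0, 0], [255, 0, 0, 0.0, 0], [255, 0, 0, 0.0, 0]]}}

```text
t: 12.28
ee_pos: [605.1, -161.1, 123.0]
orientation: [3.14, 0.102, 0.0]
ft_force: [-0.6, 0.6, -3.5]
width: 33.8
```

Call:
{"name": "move_arm", "arguments": {"deltas": [[255, 0, 0, 0.0015, 0], [255, 0, 0, 0.003, 0], [255, 0, 0, 0.0045, 0], [255, 0, 0, 0.0045, 0]]}}

```text
t: 12.62
ee_pos: [605.1, -161.3, 118.3]
orientation: [3.139, 0.102, 0.0]
ft_force: [0.8, -1.3, -2.8]
width: 33.8
```

Call:
{"name": "move_arm", "arguments": {"deltas": [[255, 0, 0, 0.0015, 0], [255, 0, 0, 0.003, 0], [255, 0, 0, 0.0045, 0], [255, 0, 0, 0.0045, 0]]}}

```text
t: 12.95
ee_pos: [605.2, -161.4, 113.8]
orientation: [3.139, 0.102, 0.0]
ft_force: [0.5, -2.3, -3.0]
width: 33.7
```

Call:
{"name": "move_arm", "arguments": {"deltas": [[255, 0, 0, 0.002, 0], [255, 0, 0, 0.004, 0], [255, 0, 0, 0.006, 0], [255, 0, 0, 0.008, 0], [255, 0, 0, 0.008, 0]]}}

```text
t: 13.37
ee_pos: [605.2, -161.3, 105.7]
orientation: [3.139, 0.102, 0.001]
ft_force: [0.9, -5.7, -2.9]
width: 33.6
```

Call:
{"name": "move_arm", "arguments": {"deltas": [[255, 0, 0, 0.001, 0], [255, 0, 0, 0.002, 0], [255, 0, 0, 0.003, 0], [255, 0, 0, 0.003, 0], [60, 0, 0, 0.003, 0]]}}

```text
t: 13.78
ee_pos: [604.9, -160.8, 102.9]
orientation: [-3.139, -0.101, 0.001]
ft_force: [-0.7, 0.5, 0.0]
width: 37.8
```

Call:
{"name": "move_arm", "arguments": {"deltas": [[60, 0, 0, 0, 0], [60, 0, 0, 0, 0], [60, 0, 0, 0, 0], [60, 0, 0, -0.02, 0], [60, 0, 0, -0.05, 0]]}}

```text
t: 14.2
ee_pos: [602.8, -160.1, 150.5]
orientation: [-3.138, -0.102, 0.01]
ft_force: [0.8, 0.0, 0.4]
width: 66.6
```

```bash
python3 - <<'E'
from h import *
c=[605.04,-161.45,153,-1.51];json.dump(c,open("cmd.json","w"))
plan(lin(c,[605,-161.5,185,-1.51],2)+lin([605,-161.5,185,-1.51],[665,-158,185,-1.51],3),100)
E
```

```text
[[100,-0.0,0.0,-0.016,0.0],[100,-0.0,0.0,-0.032,0.0],[100,0.02,0.0001,-0.032,0.0],[100,0.04,0.0001,-0.032,0.0],[100,0.0601,0.0002,-0.032,0.0]]
end [ 665.04 -158.    185.     -1.51]
```

Call:
{"name": "move_arm", "arguments": {"deltas": [[100, 0, 0, -0.016, 0], [100, 0, 0, -0.032, 0], [100, 0.02, 0.0001, -0.032, 0], [100, 0.04, 0.0001, -0.032, 0], [100, 0.0601, 0.0002, -0.032, 0]]}}

```text
t: 14.62
ee_pos: [665.7, -157.1, 185.8]
orientation: [-3.14, -0.101, -0.001]
ft_force: [-0.3, -0.1, -0.1]
width: 53.6
```

```bash
python3 - <<'E'
from h import *
o=get_obs();print(o["ee_pos"],yawof(o)[0],o["t"],o["width"])
cv2.imwrite("pics/s6.png",get_image("side"));cv2.imwrite("pics/t6.png",get_image("top"))
for n,k in(("side","crank"),("top","crank"),("side","crank_grip"),("top","crank_grip"),("side","shaft_seat")):
  print(n,k,[(np.round(r["location"],1).tolist(),round(r["conf"],2)) for r in place_of(n,k)])
s=cv2.imread("pics/s6.png");t=cv2.imread("pics/t6.png")
a=cv2.resize(s[190:290,170:270],None,fx=4,fy=4,interpolation=cv2.INTER_CUBIC);b=cv2.resize(t[90:190,260:360],None,fx=4,fy=4,interpolation=cv2.INTER_CUBIC)
cv2.imwrite("pics/c6.png",np.hstack([a,b]))
E
```

```text
[ 665.73848067 -157.06529001  185.79614233] -1.506258982798582 14.6167 53.60735574826288
side crank []
top crank []
side crank_grip [([669.7, -156.0, 124.1], 0.78)]
top crank_grip []
side shaft_seat [([668.0, -155.5, 121.5], 0.57), ([325.0, 189.4, -0.3], 0.22)]
```

View pics/c6.png

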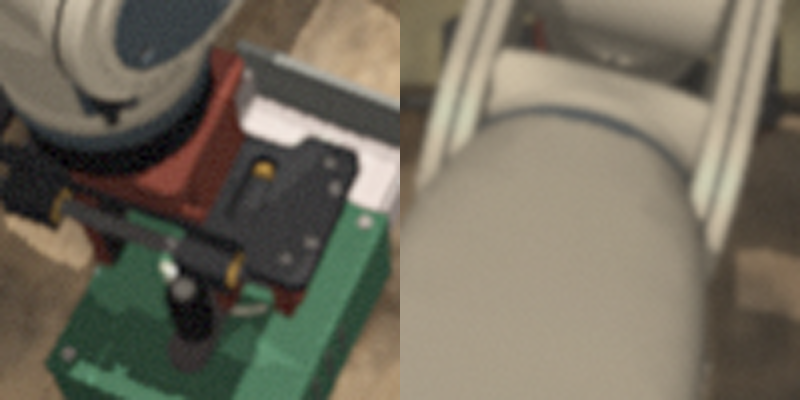

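```bash
python3 - <<'E'
from h import *
print(back("side",[[170+(183.5)/4-.5,190+(290.5)/4-.5]],144))
print(proj("side",[[664.9,-158,144],[664.9,-158,162]])-[170,190])
E
```

```text
[[ 664.95700425 -156.65145115  144.        ]]
[[44.78157075 71.83166947]
 [43.56991066 68.18330342]]
```

Call:
{"name": "move_arm", "arguments": {"deltas": [[100, 0, 0, 0.02, 0], [100, 0, 0, 0.04, 0], [100, 0, 0, 0.058, 0], [100, 0, 0, 0.066, 0], [255, 0, 0, 0.066, 0]]}}

```text
t: 15.38
ee_pos: [663.0, -157.1, 116.9]
orientation: [-3.139, -0.101, 0.006]
ft_force: [-0.2, 0.5, 0.2]
width: 49.3
```

Call:
{"name": "move_arm", "arguments": {"deltas": [[255, 0, 0, 0, 0], [255, 0, 0, 0, 0], [255, 0, 0, 0, 0], [255, 0, 0, 0, 0], [255, 0, 0, 0, 0]]}}

```text
t: 15.8
ee_pos: [665.7, -157.5, 120.0]
orientation: [3.139, 0.102, 0.003]
ft_force: [0.4, 0.3, 0.9]
width: 20.8
```

```bash
python3 - <<'E'
from h import *
c=[665.04,-158.0,119,-1.51];json.dump(c,open("cmd.json","w"))
C=np.array([605.1,-161.7]);a0=0.063
angs=a0-np.radians(np.concatenate([[6,15,26,38,50],50+15*np.arange(1,11)]))
plan([[*(C+60*np.array([np.cos(a),np.sin(a)])),119,-1.51] for a in angs],255)
E
```

```text
[[255,-0.0004,0.0062,0.0,0.0],[255,-0.0021,0.0155,0.0,0.0],[255,-0.0061,0.0262,0.0,0.0],[255,-0.0127,0.0369,0.0,0.0],[255,-0.0214,0.0459,0.0,0.0]]
[[255,-0.0132,0.0085,0.0,0.0],[255,-0.0281,0.0132,0.0,0.0],[255,-0.0438,0.0139,0.0,0.0],[255,-0.0591,0.0106,0.0,0.0],[255,-0.073,0.0034,0.0,0.0]]
[[255,-0.0115,-0.0106,0.0,0.0],[255,-0.02,-0.0238,0.0,0.0],[255,-0.0247,-0.0387,0.0,0.0],[255,-0.0254,-0.0543,0.0,0.0],[255,-0.0221,-0.0696,0.0,0.0]]
end [ 547.52 -144.82  119.     -1.51]
```

Call:
{"name": "move_arm", "arguments": {"deltas": [[255, -0.0004, 0.0062, 0, 0], [255, -0.0021, 0.0155, 0, 0], [255, -0.0061, 0.0262, 0, 0], [255, -0.0127, 0.0369, 0, 0], [255, -0.0214, 0.0459, 0, 0]]}}

```text
t: 16.22
ee_pos: [646.8, -206.0, 119.5]
orientation: [3.14, 0.101, 0.002]
ft_force: [0.4, 5.8, 5.6]
width: 21.0
```

Call:
{"name": "move_arm", "arguments": {"deltas": [[255, -0.0132, 0.0085, 0, 0], [255, -0.0281, 0.0132, 0, 0], [255, -0.0438, 0.0139, 0, 0], [255, -0.0591, 0.0106, 0, 0], [255, -0.073, 0.0034, 0, 0]]}}

```text
t: 16.63
ee_pos: [574.2, -213.9, 119.6]
orientation: [3.14, 0.098, 0.006]
ft_force: [9.5, 7.8, 2.0]
width: 21.2
```

Call:
{"name": "move_arm", "arguments": {"deltas": [[255, -0.0115, -0.0106, 0, 0], [255, -0.02, -0.0238, 0, 0], [255, -0.0247, -0.0387, 0, 0], [255, -0.0254, -0.0543, 0, 0], [255, -0.0221, -0.0696, 0, 0]]}}

```text
t: 17.05
ee_pos: [547.2, -145.7, 119.5]
orientation: [3.138, 0.1, 0.002]
ft_force: [5.1, -5.7, 2.9]
width: 20.9
```

```bash
python3 - <<'E'
from h import *
o=get_obs();print(o["ee_pos"],yawof(o)[0],o["t"],o["width"],o["ft_force"])
cv2.imwrite("pics/s7.png",get_image("side"))
s=cv2.imread("pics/s7.png")
print([(np.round(r["location"],1).tolist(),round(r["conf"],2)) for k in("drawer_mid","crank","crank_grip") for r in place_of("side",k)])
cv2.imwrite("pics/c7.png",cv2.resize(s[150:300,150:300],None,fx=4,fy=4,interpolation=cv2.INTER_CUBIC))
E
```

```text
[ 547.2344133  -145.71700652  119.54355349] -1.5069392588450015 17.05 20.876578185111224 [ 5.07199684 -5.67588736  2.93806838]
[([533.8, -163.4, 16.5], 0.72), ([607.4, -160.6, 84.9], 0.65), ([549.3, -147.3, 125.1], 0.92)]
```

View pics/c7.png

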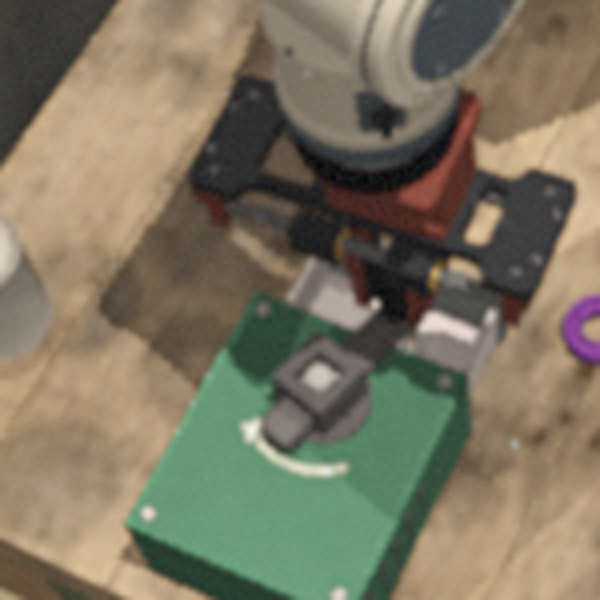

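```bash
python3 - <<'E'
from h import *
C=np.array([605.1,-161.7]);a0=0.063
angs=a0-np.radians(200+16.4*np.arange(1,51))
plan([[*(C+60*np.array([np.cos(a),np.sin(a)])),119,-1.51] for a in angs],255)
E
```

```text
[[255,0.0081,-0.0151,0.0,0.0],[255,0.0201,-0.0274,0.0,0.0],[255,0.035,-0.0357,0.0,0.0],[255,0.0517,-0.0395,0.0,0.0],[255,0.0688,-0.0384,0.0,0.0]]
[[255,0.0161,0.0059,0.0,0.0],[255,0.0298,0.0161,0.0,0.0],[255,0.0402,0.0297,0.0,0.0],[255,0.0462,0.0457,0.0,0.0],[255,0.0475,0.0628,0.0,0.0]]
[[255,-0.0036,0.0167,0.0,0.0],[255,-0.0117,0.0318,0.0,0.0],[255,-0.0238,0.0439,0.0,0.0],[255,-0.0388,0.0521,0.0,0.0],[255,-0.0555,0.0558,0.0,0.0]]
[[255,-0.0171,-0.0012,0.0,0.0],[255,-0.0331,-0.0072,0.0,0.0],[255,-0.0468,-0.0175,0.0,0.0],[255,-0.0571,-0.0312,0.0,0.0],[255,-0.063,-0.0472,0.0,0.0]]
[[255,-0.0012,-0.0171,0.0,0.0],[255,0.0025,-0.0338,0.0,0.0],[255,0.0108,-0.0488,0.0,0.0],[255,0.0229,-0.0609,0.0,0.0],[255,0.038,-0.069,0.0,0.0]]
[[255,0.0167,-0.0035,0.0,0.0],[255,0.0338,-0.0022,0.0,0.0],[255,0.0498,0.0039,0.0,0.0],[255,0.0634,0.0143,0.0,0.0],[255,0.0736,0.0281,0.0,0.0]]
[[255,0.0058,0.0161,0.0,0.0],[255,0.0068,0.0331,0.0,0.0],[255,0.003,0.0498,0.0,0.0],[255,-0.0053,0.0648,0.0,0.0],[255,-0.0176,0.0767,0.0,0.0]]
[[255,-0.0151,0.008,0.0,0.0],[255,-0.0319,0.0115,0.0,0.0],[255,-0.0489,0.01,0.0,0.0],[255,-0.0649,0.0038,0.0,0.0],[255,-0.0784,-0.0067,0.0,0.0]]
[[255,-0.0101,-0.0138,0.0,0.0],[255,-0.0158,-0.03,0.0,0.0],[255,-0.0167,-0.0471,0.0,0.0],[255,-0.0128,-0.0637,0.0,0.0],[255,-0.0043,-0.0786,0.0,0.0]]
[[255,0.0123,-0.0119,0.0,0.0],[255,0.0275,-0.0198,0.0,0.0],[255,0.0443,-0.0231,0.0,0.0],[255,0.0613,-0.0215,0.0,0.0],[255,0.0772,-0.0152,0.0,0.0]]
end [ 631.74 -107.93  119.     -1.51]
```

Call:
{"name": "move_arm", "arguments": {"deltas": [[255, 0.0081, -0.0151, 0, 0], [255, 0.0201, -0.0274, 0, 0], [255, 0.035, -0.0357, 0, 0], [255, 0.0517, -0.0395, 0, 0], [255, 0.0688, -0.0384, 0, 0]]}}

```text
t: 17.67
ee_pos: [612.5, -101.9, 119.1]
orientation: [-3.14, -0.103, 0.006]
ft_force: [-4.1, -3.2, 8.6]
width: 21.2
```

Call:
{"name": "move_arm", "arguments": {"deltas": [[255, 0.0161, 0.0059, 0, 0], [255, 0.0298, 0.0161, 0, 0], [255, 0.0402, 0.0297, 0, 0], [255, 0.0462, 0.0457, 0, 0], [255, 0.0475, 0.0628, 0, 0]]}}

```text
t: 18.08
ee_pos: [666.0, -161.7, 119.2]
orientation: [-3.139, -0.103, -0.0]
ft_force: [-0.2, 3.7, 6.5]
width: 21.3
```

Call:
{"name": "move_arm", "arguments": {"deltas": [[255, -0.0036, 0.0167, 0, 0], [255, -0.0117, 0.0318, 0, 0], [255, -0.0238, 0.0439, 0, 0], [255, -0.0388, 0.0521, 0, 0], [255, -0.0555, 0.0558, 0, 0]]}}

```text
t: 18.5
ee_pos: [613.3, -222.0, 119.3]
orientation: [-3.139, -0.099, -0.002]
ft_force: [4.0, 8.3, 6.3]
width: 21.3
```

Call:
{"name": "move_arm", "arguments": {"deltas": [[255, -0.0171, -0.0012, 0, 0], [255, -0.0331, -0.0072, 0, 0], [255, -0.0468, -0.0175, 0, 0], [255, -0.0571, -0.0312, 0, 0], [255, -0.063, -0.0472, 0, 0]]}}

```text
t: 18.92
ee_pos: [547.3, -179.0, 119.4]
orientation: [3.139, 0.099, 0.003]
ft_force: [8.0, -0.4, 1.5]
width: 21.0
```

Call:
{"name": "move_arm", "arguments": {"deltas": [[255, -0.0012, -0.0171, 0, 0], [255, 0.0025, -0.0338, 0, 0], [255, 0.0108, -0.0488, 0, 0], [255, 0.0229, -0.0609, 0, 0], [255, 0.038, -0.069, 0, 0]]}}

```text
t: 19.33
ee_pos: [580.0, -107.1, 119.3]
orientation: [3.139, 0.103, -0.003]
ft_force: [-0.6, -7.3, 7.9]
width: 21.0
```

Call:
{"name": "move_arm", "arguments": {"deltas": [[255, 0.0167, -0.0035, 0, 0], [255, 0.0338, -0.0022, 0, 0], [255, 0.0498, 0.0039, 0, 0], [255, 0.0634, 0.0143, 0, 0], [255, 0.0736, 0.0281, 0, 0]]}}

```text
t: 19.75
ee_pos: [656.4, -129.3, 119.2]
orientation: [-3.138, -0.103, 0.003]
ft_force: [-2.7, 2.3, 6.9]
width: 21.4
```

Call:
{"name": "move_arm", "arguments": {"deltas": [[255, 0.0058, 0.0161, 0, 0], [255, 0.0068, 0.0331, 0, 0], [255, 0.003, 0.0498, 0, 0], [255, -0.0053, 0.0648, 0, 0], [255, -0.0176, 0.0767, 0, 0]]}}

```text
t: 20.17
ee_pos: [643.9, -208.6, 119.3]
orientation: [-3.139, -0.101, -0.001]
ft_force: [0.4, 5.5, 7.0]
width: 20.9
```

Call:
{"name": "move_arm", "arguments": {"deltas": [[255, -0.0151, 0.008, 0, 0], [255, -0.0319, 0.0115, 0, 0], [255, -0.0489, 0.01, 0, 0], [255, -0.0649, 0.0038, 0, 0], [255, -0.0784, -0.0067, 0, 0]]}}

```text
t: 20.58
ee_pos: [564.8, -207.0, 119.4]
orientation: [3.14, 0.099, 0.004]
ft_force: [8.5, 4.3, 1.4]
width: 21.6
```

```bash
python3 - <<'E'
from h import *
o=get_obs();print(o["ee_pos"],yawof(o)[0],o["t"],o["width"],o["ft_force"])
cv2.imwrite("pics/s8.png",get_image("side"))
s=cv2.imread("pics/s8.png")
print([(k,np.round(r["location"],1).tolist(),round(r["conf"],2)) for k in("drawer_mid","crank","crank_grip") for r in place_of("side",k)])
cv2.imwrite("pics/c8.png",cv2.resize(s[150:300,150:300],None,fx=4,fy=4,interpolation=cv2.INTER_CUBIC))
E
```

```text
[ 564.82304824 -206.99838768  119.38417918] -1.5079337778186304 20.5833 21.589039578389073 [8.51805034 4.33242663 1.44286929]
[('drawer_mid', [571.3, -164.5, 16.9], 0.75), ('drawer_mid', [611.2, -383.9, 0.1], 0.27), ('crank', [606.9, -162.3, 85.6], 0.57), ('crank_grip', [569.7, -205.4, 121.2], 0.91)]
```

View pics/c8.png

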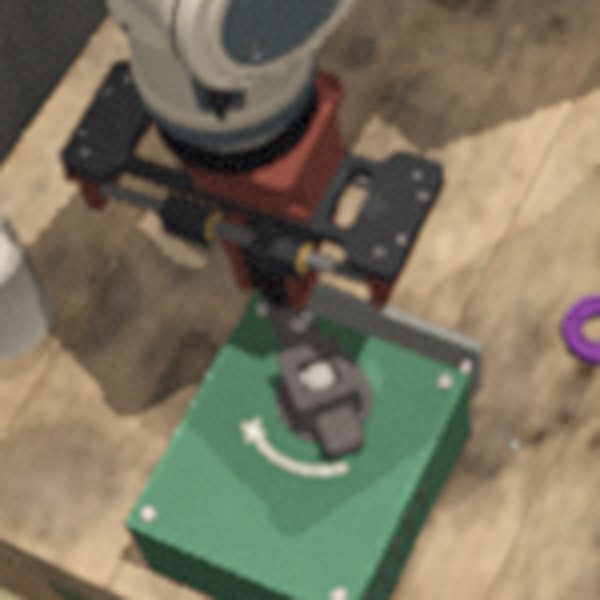

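Call:
{"name": "move_arm", "arguments": {"deltas": [[255, -0.0101, -0.0138, 0, 0], [255, -0.0158, -0.03, 0, 0], [255, -0.0167, -0.0471, 0, 0], [255, -0.0128, -0.0637, 0, 0], [255, -0.0043, -0.0786, 0, 0]]}}

```text
t: 21.2
ee_pos: [554.8, -128.6, 119.3]
orientation: [3.139, 0.101, -0.001]
ft_force: [2.0, -7.3, 4.8]
width: 21.3
```

Call:
{"name": "move_arm", "arguments": {"deltas": [[255, 0.0123, -0.0119, 0, 0], [255, 0.0275, -0.0198, 0, 0], [255, 0.0443, -0.0231, 0, 0], [255, 0.0613, -0.0215, 0, 0], [255, 0.0772, -0.0152, 0, 0]]}}

```text
t: 21.62
ee_pos: [630.9, -107.2, 119.2]
orientation: [-3.139, -0.103, 0.005]
ft_force: [-5.0, -0.9, 8.4]
width: 21.0
```

```bash
python3 - <<'E'
from h import *
o=get_obs();print(o["ee_pos"],o["t"],o["ft_force"])
C=np.array([605.1,-161.7]);a0=0.063
angs=a0-np.radians(1020+6*np.arange(1,26))
plan([[*(C+60*np.array([np.cos(a),np.sin(a)])),119,-1.51] for a in angs],255)
cv2.imwrite("pics/s9.png",get_image("side"))
s=cv2.imread("pics/s9.png")
cv2.imwrite("pics/c9.png",cv2.resize(s[150:300,150:300],None,fx=4,fy=4,interpolation=cv2.INTER_CUBIC))
E
```

```text
[ 630.92664524 -107.1641456   119.23797817] 21.6167 [-5.00070665 -0.87201722  8.3843992 ]
[[255,0.0053,0.0034,0.0,0.0],[255,0.0102,0.0074,0.0,0.0],[255,0.0146,0.0118,0.0,0.0],[255,0.0186,0.0167,0.0,0.0],[255,0.022,0.0219,0.0,0.0]]
[[255,0.0029,0.0056,0.0,0.0],[255,0.0052,0.0115,0.0,0.0],[255,0.0068,0.0175,0.0,0.0],[255,0.0078,0.0237,0.0,0.0],[255,0.0081,0.03,0.0,0.0]]
[[255,-0.0003,0.0063,0.0,0.0],[255,-0.0012,0.0125,0.0,0.0],[255,-0.0028,0.0186,0.0,0.0],[255,-0.0051,0.0244,0.0,0.0],[255,-0.0079,0.03,0.0,0.0]]
[[255,-0.0034,0.0053,0.0,0.0],[255,-0.0074,0.0102,0.0,0.0],[255,-0.0118,0.0147,0.0,0.0],[255,-0.0167,0.0186,0.0,0.0],[255,-0.0219,0.022,0.0,0.0]]
[[255,-0.0056,0.0029,0.0,0.0],[255,-0.0115,0.0052,0.0,0.0],[255,-0.0176,0.0068,0.0,0.0],[255,-0.0238,0.0078,0.0,0.0],[255,-0.03,0.0082,0.0,0.0]]
end [ 608.9  -221.63  119.     -1.51]
```

View pics/c9.png

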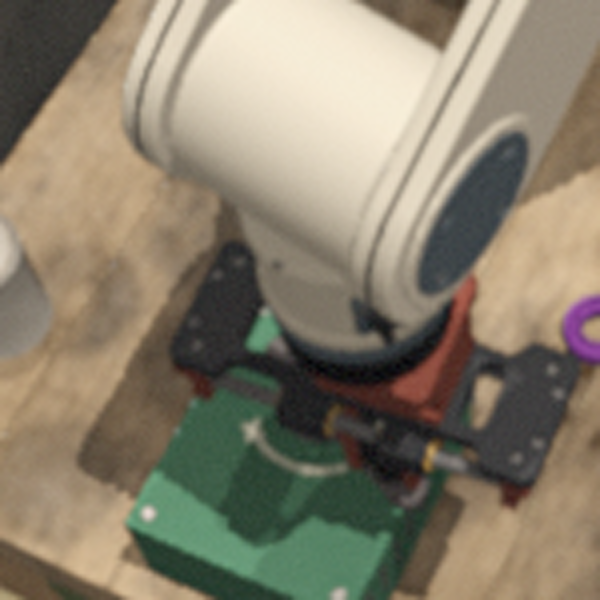

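Call:
{"name": "move_arm", "arguments": {"deltas": [[255, 0.0053, 0.0034, 0, 0], [255, 0.0102, 0.0074, 0, 0], [255, 0.0146, 0.0118, 0, 0], [255, 0.0186, 0.0167, 0, 0]]}}

```text
t: 22.0
ee_pos: [651.2, -122.8, 119.3]
orientation: [-3.138, -0.101, 0.001]
ft_force: [0.2, 4.3, 7.9]
width: 21.0
```

```bash
cat > w.py <<'E'
from h import *
import sys
# usage: w.py curdeg step n per
cur_,step,n=float(sys.argv[1]),float(sys.argv[2]),int(sys.argv[3])
C=np.array([605.1,-161.7]);a0=0.063
pt=lambda d:C+60*np.array([np.cos(a0-np.radians(d)),np.sin(a0-np.radians(d))])
for i in range(n):
    json.dump([*pt(cur_),119,-1.51],open("cmd.json","w"))
    plan([[*pt(cur_+step*k),119,-1.51] for k in(1,2,3)],255); cur_+=3*step; print(cur_)
E
python3 w.py 1044 4 12 | grep -v end
```

```text
[[255,0.0023,0.0035,0.0,0.0],[255,0.0045,0.0071,0.0,0.0],[255,0.0063,0.0108,0.0,0.0]]
1056.0
[[255,0.0016,0.0039,0.0,0.0],[255,0.0029,0.0079,0.0,0.0],[255,0.0039,0.0119,0.0,0.0]]
1068.0
[[255,0.0007,0.0041,0.0,0.0],[255,0.0012,0.0083,0.0,0.0],[255,0.0013,0.0125,0.0,0.0]]
1080.0
[[255,-0.0001,0.0042,0.0,0.0],[255,-0.0006,0.0084,0.0,0.0],[255,-0.0013,0.0125,0.0,0.0]]
1092.0
[[255,-0.001,0.0041,0.0,0.0],[255,-0.0023,0.0081,0.0,0.0],[255,-0.0038,0.0119,0.0,0.0]]
1104.0
[[255,-0.0018,0.0038,0.0,0.0],[255,-0.0039,0.0074,0.0,0.0],[255,-0.0062,0.0109,0.0,0.0]]
1116.0
[[255,-0.0026,0.0033,0.0,0.0],[255,-0.0054,0.0064,0.0,0.0],[255,-0.0084,0.0093,0.0,0.0]]
1128.0
[[255,-0.0032,0.0027,0.0,0.0],[255,-0.0066,0.0052,0.0,0.0],[255,-0.0101,0.0074,0.0,0.0]]
1140.0
[[255,-0.0037,0.002,0.0,0.0],[255,-0.0075,0.0037,0.0,0.0],[255,-0.0114,0.0051,0.0,0.0]]
1152.0
[[255,-0.004,0.0012,0.0,0.0],[255,-0.0081,0.002,0.0,0.0],[255,-0.0123,0.0026,0.0,0.0]]
1164.0
[[255,-0.0042,0.0003,0.0,0.0],[255,-0.0084,0.0003,0.0,0.0],[255,-0.0125,0.0,0.0,0.0]]
1176.0
[[255,-0.0041,-0.0006,0.0,0.0],[255,-0.0082,-0.0014,0.0,0.0],[255,-0.0123,-0.0026,0.0,0.0]]
1188.0
```

Call:
{"name": "move_arm", "arguments": {"deltas": [[255, 0.0023, 0.0035, 0, 0], [255, 0.0045, 0.0071, 0, 0], [255, 0.0063, 0.0108, 0, 0]]}}

```text
t: 22.25
ee_pos: [658.5, -133.4, 119.4]
orientation: [-3.139, -0.101, -0.0]
ft_force: [1.7, 4.8, 7.0]
width: 21.3
```

Call:
{"name": "move_arm", "arguments": {"deltas": [[255, 0.0016, 0.0039, 0, 0], [255, 0.0029, 0.0079, 0, 0], [255, 0.0039, 0.0119, 0, 0]]}}

```text
t: 22.5
ee_pos: [663.3, -145.1, 119.4]
orientation: [-3.139, -0.101, -0.001]
ft_force: [2.3, 3.8, 6.7]
width: 21.5
```

Call:
{"name": "move_arm", "arguments": {"deltas": [[255, 0.0007, 0.0041, 0, 0], [255, 0.0012, 0.0083, 0, 0], [255, 0.0013, 0.0125, 0, 0]]}}

```text
t: 22.75
ee_pos: [665.5, -157.7, 119.5]
orientation: [-3.139, -0.101, -0.002]
ft_force: [2.5, 2.8, 7.3]
width: 21.1
```

Call:
{"name": "move_arm", "arguments": {"deltas": [[255, -0.0001, 0.0042, 0, 0], [255, -0.0006, 0.0084, 0, 0], [255, -0.0013, 0.0125, 0, 0]]}}

```text
t: 23.0
ee_pos: [665.0, -170.5, 119.5]
orientation: [-3.139, -0.101, -0.002]
ft_force: [2.5, 2.5, 6.0]
width: 21.2
```

Call:
{"name": "move_arm", "arguments": {"deltas": [[255, -0.001, 0.0041, 0, 0], [255, -0.0023, 0.0081, 0, 0], [255, -0.0038, 0.0119, 0, 0]]}}

```text
t: 23.25
ee_pos: [662.0, -182.8, 119.5]
orientation: [-3.14, -0.101, -0.002]
ft_force: [4.1, 1.5, 6.2]
width: 21.0
```

```bash
python3 - <<'E'
from h import *
o=get_obs();print(o["ee_pos"],o["t"],o["ft_force"])
cv2.imwrite("pics/s10.png",get_image("side"));cv2.imwrite("pics/t10.png",get_image("top"))
s=cv2.imread("pics/s10.png");t=cv2.imread("pics/t10.png")
a=cv2.resize(s[190:290,170:270],None,fx=4,fy=4,interpolation=cv2.INTER_CUBIC);b=cv2.resize(t[130:230,260:360],None,fx=4,fy=4,interpolation=cv2.INTER_CUBIC)
cv2.imwrite("pics/c10.png",np.hstack([a,b]))
E
```

```text
[ 661.95092165 -182.76875212  119.48456066] 23.25 [4.07994002 1.45857194 6.20016532]
```

View pics/c10.png

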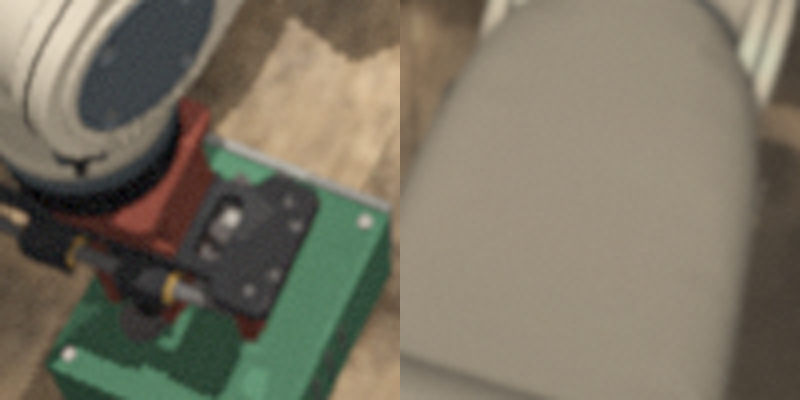

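Call:
{"name": "move_arm", "arguments": {"deltas": [[255, -0.0018, 0.0038, 0, 0], [255, -0.0039, 0.0074, 0, 0], [255, -0.0062, 0.0109, 0, 0]]}}

```text
t: 23.6
ee_pos: [656.4, -194.1, 119.5]
orientation: [-3.14, -0.101, -0.002]
ft_force: [3.4, 1.7, 5.7]
width: 21.0
```

Call:
{"name": "move_arm", "arguments": {"deltas": [[255, -0.0026, 0.0033, 0, 0], [255, -0.0054, 0.0064, 0, 0], [255, -0.0084, 0.0093, 0, 0]]}}

```text
t: 23.85
ee_pos: [648.5, -204.0, 119.5]
orientation: [-3.14, -0.101, -0.002]
ft_force: [3.4, 1.2, 6.1]
width: 21.1
```

Call:
{"name": "move_arm", "arguments": {"deltas": [[255, -0.0032, 0.0027, 0, 0], [255, -0.0066, 0.0052, 0, 0], [255, -0.0101, 0.0074, 0, 0]]}}

```text
t: 24.1
ee_pos: [638.8, -212.1, 119.5]
orientation: [-3.14, -0.101, -0.002]
ft_force: [3.0, 1.3, 6.0]
width: 21.3
```

Call:
{"name": "move_arm", "arguments": {"deltas": [[255, -0.0037, 0.002, 0, 0], [255, -0.0075, 0.0037, 0, 0], [255, -0.0114, 0.0051, 0, 0]]}}

```text
t: 24.35
ee_pos: [627.8, -217.9, 119.5]
orientation: [-3.14, -0.101, -0.002]
ft_force: [1.6, 1.3, 7.8]
width: 20.8
```

Call:
{"name": "move_arm", "arguments": {"deltas": [[255, -0.004, 0.0012, 0, 0], [255, -0.0081, 0.002, 0, 0], [255, -0.0123, 0.0026, 0, 0]]}}

```text
t: 24.6
ee_pos: [615.6, -221.3, 119.5]
orientation: [-3.14, -0.101, -0.002]
ft_force: [3.2, 1.4, 5.9]
width: 20.9
```

Call:
{"name": "move_arm", "arguments": {"deltas": [[255, -0.0042, 0.0003, 0, 0], [255, -0.0084, 0.0003, 0, 0], [255, -0.0125, 0.0, 0, 0]]}}

```text
t: 24.85
ee_pos: [603.2, -222.1, 119.5]
orientation: [3.14, 0.101, 0.002]
ft_force: [3.9, -0.6, 6.4]
width: 21.1
```

Call:
{"name": "move_arm", "arguments": {"deltas": [[255, -0.0041, -0.0006, 0, 0], [255, -0.0082, -0.0014, 0, 0], [255, -0.0123, -0.0026, 0, 0]]}}

```text
t: 25.1
ee_pos: [592.0, -220.6, 119.8]
orientation: [3.139, 0.1, 0.007]
ft_force: [8.9, -0.4, 3.2]
width: 21.1
```

```bash
python3 - <<'E'
from h import *
o=get_obs();print(o["ee_pos"],o["t"],o["ft_force"])
cv2.imwrite("pics/s11.png",get_image("side"));cv2.imwrite("pics/t11.png",get_image("top"))
s=cv2.imread("pics/s11.png");t=cv2.imread("pics/t11.png")
a=cv2.resize(s[190:290,170:270],None,fx=4,fy=4,interpolation=cv2.INTER_CUBIC);b=cv2.resize(t[130:230,260:360],None,fx=4,fy=4,interpolation=cv2.INTER_CUBIC)
cv2.imwrite("pics/c11.png",np.hstack([a,b]))
E
python3 w.py 1188 4 4 | grep -v end
```

```text
[ 591.97003152 -220.60241203  119.78651125] 25.1 [ 8.85776106 -0.35196005  3.23924981]
[[255,-0.0039,-0.0014,0.0,0.0],[255,-0.0078,-0.0031,0.0,0.0],[255,-0.0115,-0.0051,0.0,0.0]]
1200.0
[[255,-0.0036,-0.0022,0.0,0.0],[255,-0.0069,-0.0047,0.0,0.0],[255,-0.0102,-0.0074,0.0,0.0]]
1212.0
[[255,-0.003,-0.0029,0.0,0.0],[255,-0.0058,-0.006,0.0,0.0],[255,-0.0084,-0.0093,0.0,0.0]]
1224.0
[[255,-0.0023,-0.0035,0.0,0.0],[255,-0.0045,-0.0071,0.0,0.0],[255,-0.0063,-0.0108,0.0,0.0]]
1236.0
```

View pics/c11.png

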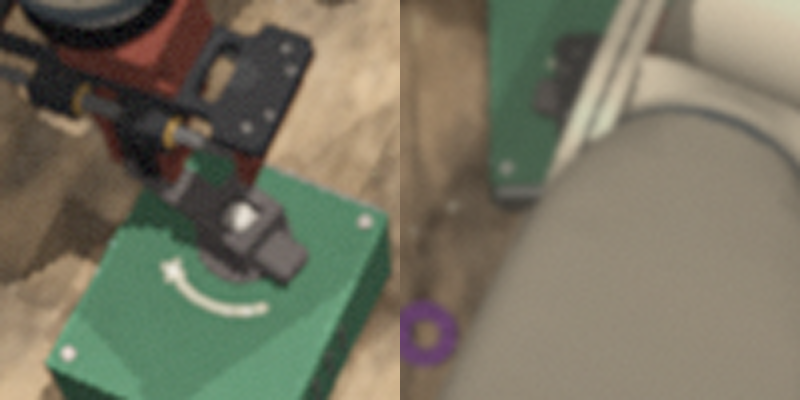

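Call:
{"name": "move_arm", "arguments": {"deltas": [[255, -0.002, -0.0007, 0, 0], [255, -0.0039, -0.0014, 0, 0], [255, -0.0039, -0.0014, 0, 0]]}}

```text
t: 25.45
ee_pos: [589.1, -219.8, 119.9]
orientation: [3.138, 0.101, 0.01]
ft_force: [9.1, -1.0, 1.5]
width: 21.1
```

Call:
{"name": "move_arm", "arguments": {"deltas": [[255, -0.0037, -0.0017, 0, 0], [255, -0.0075, -0.0037, 0, 0], [255, -0.0075, -0.0037, 0, 0], [255, -0.0075, -0.0037, 0, 0]]}}

```text
t: 25.78
ee_pos: [582.7, -217.5, 120.3]
orientation: [3.136, 0.101, 0.014]
ft_force: [14.1, -3.9, -1.0]
width: 20.8
```

```bash
python3 - <<'E'
from h import *
o=get_obs();print(o["ee_pos"],o["t"],o["ft_force"])
cv2.imwrite("pics/s12.png",get_image("side"));cv2.imwrite("pics/t12.png",get_image("top"))
s=cv2.imread("pics/s12.png");t=cv2.imread("pics/t12.png")
a=cv2.resize(s[190:290,170:270],None,fx=4,fy=4,interpolation=cv2.INTER_CUBIC);b=cv2.resize(t[130:230,260:360],None,fx=4,fy=4,interpolation=cv2.INTER_CUBIC)
cv2.imwrite("pics/c12.png",np.hstack([a,b]))
E
```

```text
[ 582.72378288 -217.54980663  120.25683385] 25.7833 [14.08130237 -3.90237671 -1.00615063]
```

View pics/c12.png

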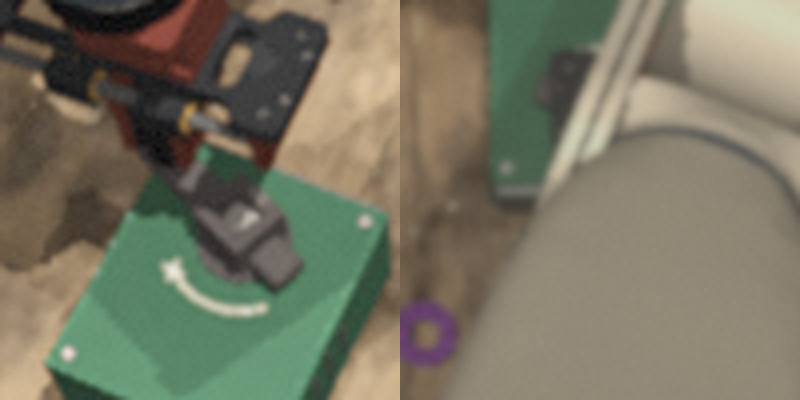

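Call:
{"name": "move_arm", "arguments": {"deltas": [[255, 0.0037, 0.0018, 0, 0], [255, 0.0076, 0.0036, 0, 0], [255, 0.0115, 0.0051, 0, 0], [255, 0.0115, 0.0051, 0, 0]]}}

```text
t: 26.22
ee_pos: [592.0, -220.6, 119.6]
orientation: [3.139, 0.101, 0.004]
ft_force: [4.8, -1.0, 6.0]
width: 21.0
```

Call:
{"name": "move_arm", "arguments": {"deltas": [[130, 0, 0, 0, 0], [130, 0, 0, 0, 0], [130, 0, 0, 0, 0], [130, 0, 0, 0, 0], [130, 0, 0, -0.01, 0]]}}

```text
t: 26.63
ee_pos: [588.5, -218.7, 126.9]
orientation: [-3.138, -0.101, 0.008]
ft_force: [-0.3, -0.1, -1.2]
width: 42.7
```

Call:
{"name": "move_arm", "arguments": {"deltas": [[130, 0, 0, -0.02, 0], [130, 0, 0, -0.05, 0], [130, 0, 0, -0.085, 0], [130, 0, 0, -0.12, 0], [130, -0.02, 0, -0.15, 0]]}}

```text
t: 27.05
ee_pos: [572.8, -220.6, 282.1]
orientation: [3.139, 0.103, 0.005]
ft_force: [0.5, 0.7, -0.1]
width: 42.9
```

Call:
{"name": "move_arm", "arguments": {"deltas": [[130, -0.03, 0.02, 0, 0], [130, -0.06, 0.04, 0, 0], [130, -0.09, 0.06, 0, 0], [130, -0.12, 0.08, 0, 0], [130, -0.15, 0.1, 0, 0]]}}

```text
t: 27.47
ee_pos: [425.7, -330.5, 279.7]
orientation: [3.14, 0.103, 0.0]
ft_force: [0.5, -0.5, -0.1]
width: 43.0
```

```bash
python3 - <<'E'
from h import *
o=get_obs();print(o["ee_pos"],o["t"],o["ft_force"])
cv2.imwrite("pics/s13.png",get_image("side"));cv2.imwrite("pics/t13.png",get_image("top"))
for n in("side","top"):
  print(n,[(k,np.round(r["location"],1).tolist(),round(r["conf"],2)) for k in("crank","crank_grip","drawer_mid","cabinet","oil_can","tape_measure","bearing") for r in place_of(n,k)])
s=cv2.imread("pics/s13.png");t=cv2.imread("pics/t13.png")
a=cv2.resize(s[190:290,170:270],None,fx=4,fy=4,interpolation=cv2.INTER_CUBIC);b=cv2.resize(t[110:210,260:360],None,fx=4,fy=4,interpolation=cv2.INTER_CUBIC)
cv2.imwrite("pics/c13.png",np.hstack([a,b]))
E
```

```text
[ 425.74833289 -330.53527335  279.72410556] 27.4667 [ 0.5318229  -0.49889791 -0.12151901]
side [('crank', [608.6, -161.8, 85.7], 0.59), ('crank_grip', [601.5, -221.0, 123.3], 0.67), ('cabinet', [604.3, -160.7, 0.4], 0.71), ('oil_can', [609.8, -384.3, 3.3], 0.85), ('tape_measure', [322.0, 188.1, -1.2], 0.72), ('bearing', [472.8, -58.7, 0.6], 0.69)]
top [('crank_grip', [597.8, -221.0, 124.7], 0.85), ('drawer_mid', [585.9, -162.3, 13.7], 0.61), ('cabinet', [606.5, -164.6, -1.4], 0.57), ('oil_can', [598.2, -220.9, 122.8], 0.56), ('tape_measure', [319.9, 189.5, 0.8], 0.93), ('bearing', [470.3, -55.1, -1.4], 0.71), ('bearing', [605.4, -160.4, 83.8], 0.33)]
```

View pics/c13.png

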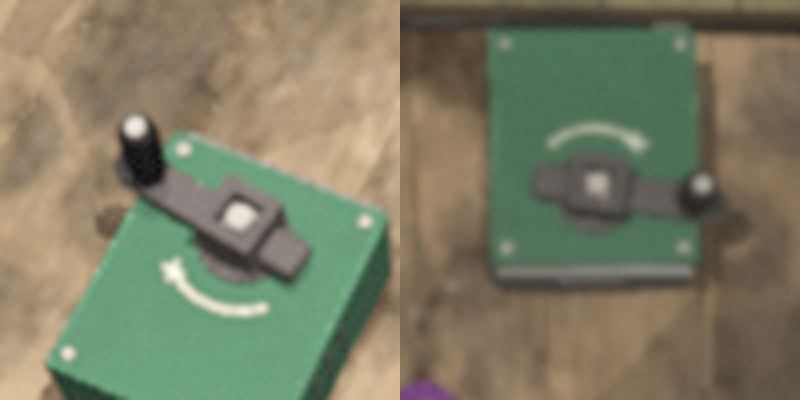

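```bash
python3 - <<'E'
from h import *
s=cv2.imread("pics/s13.png");t=cv2.imread("pics/t13.png")
a=cv2.resize(s[215:265,195:275],None,fx=9,fy=9,interpolation=cv2.INTER_CUBIC);b=cv2.resize(t[165:190,275:345],None,fx=10,fy=10,interpolation=cv2.INTER_CUBIC)
P=lambda x,y:(605.0+x*1-.018*y, -161.6+y+.018*x)
def draw(img,n,o,sc):
    for x,z,col in((-45,78,(0,255,0)),(-45,69,(0,255,255)),(-51,69,(0,0,255)),(-54,69,(255,0,255))):
        q=proj(n,[[*P(x,-60),z],[*P(x,60),z]])
        q=((q-o+.5)*sc).astype(int); cv2.line(img,tuple(map(int,q[0])),tuple(map(int,q[1])),col,1)
draw(a,"side",[195,215],9)
b0=b.copy(); draw(b,"top",[275,165],10)
cv2.imwrite("pics/d13.png",a); cv2.imwrite("pics/e13.png",np.vstack([b0,b]))
E
```

```text
(no output)
```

View pics/d13.png

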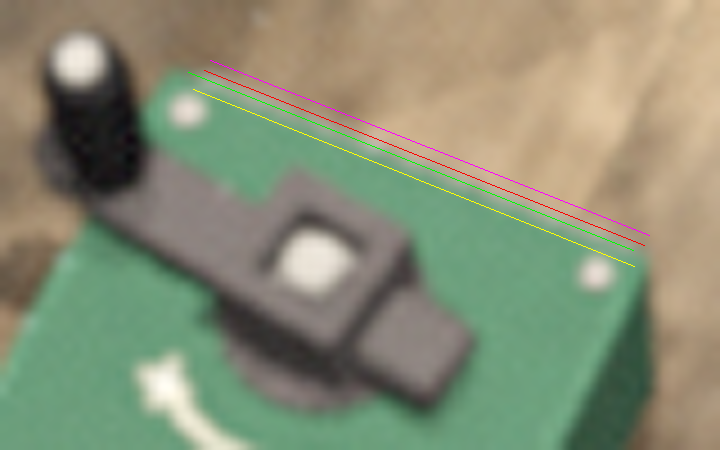

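View pics/e13.png

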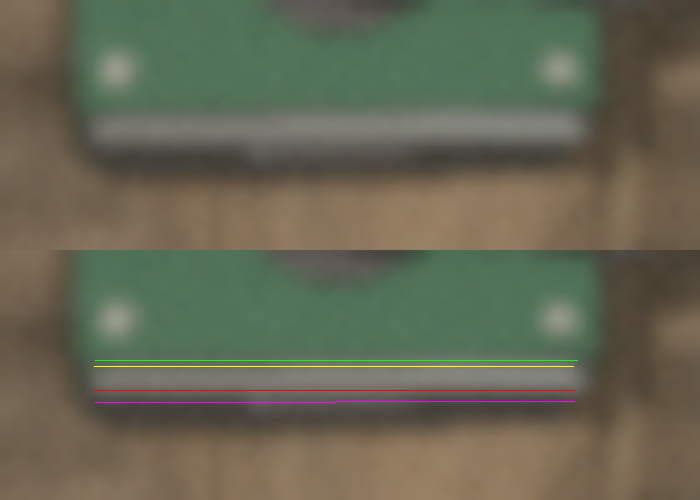

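```bash
python3 - <<'E'
from h import *
print(get_obs()["t"],close_job())
E
```

```text
the job is handed in; nothing more can be done
28.2667 None
```

The job was handed in at t = 28.3 s, against the 72 s limit; no verdict is reported.

**What I did**
- I laid the small steel bearing in the open drawer.
- I lifted the crank by its hub and lowered it onto the square shaft; it went down with no vertical resistance.
- I gripped the handle and wound it clockwise about 3.27 turns, which is about 65 mm of drawer travel. Force then rose to about 14 N with almost no further turning. I took that as the firm stop, backed off until the force fell, released the handle and moved the arm clear.

**Last checks**
- **Drawer:** in both cameras its front panel lies on the predicted closed line, within about 1 mm.
- **Crank:** its handle reads about 124 mm above the bench, which matches fully seated, and its hub is on the axis in both views. The network puts the hub at x = 608.6 mm (side view); I put the axis at about 605 mm. That is within the network's 4 mm error.
- **Bearing:** I saw it flat near the drawer's middle before winding. It is hidden in the shut drawer, so I could not check it at the end.
- **Bystanders:** the oil can and tape measure read within about 3 mm of their starting places. In the last top picture the network mislabelled the crank handle as the oil can; the side view still found the can in place.

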